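# Index the inclined tube rotator and fit its tube plate

## Robot

A 6-joint arm with a two-finger parallel gripper is mounted at the origin on the work surface. World frame = base frame: x ahead of the robot, y to its left, z up, the work surface at z = 0. Lengths are in m, angles in degrees, forces in N, time in s.
With the tool pointing down it reaches from about 0.375 to 0.9 m from the base axis. Payload 3.1 kg.
Tool frame: the origin (TCP) lies between the finger pads; the fingertips stand 22 mm ahead of it and the grasp point (between the pads) lies 3 mm ahead of it; y points along the fingers, x is the direction in which the jaws open and shut, and the axes are right-handed (so a half turn about y gives the same grasp; the last joint's range is limited). The gripper opens to 87 mm and grips with 3 to 60 N. Pads are 19 mm wide; open, the fingers measure 117 mm over their backs; the gripper's body (75 mm by 190 mm) begins 51 mm behind the grasp point.
Start: joints at [-73.883, 30.224, 82.088, -0, 67.689, -10.227], TCP at [0.277, -0.56, 0.245] pointing down, gripper open.
Joint ranges: [-176.69, 176.69], [-43.24, 126.21], [12.49, 139.97], [-82, 262], [0, 151.66], [-163.58, 163.58]. Speed limits (degrees/s): [159.86, 159.86, 180, 180, 180, 180].

## Interface

Orientations are given as a 3x3 rotation matrix whose columns are the frame's x, y, z axes.
In Python, from rig import bot, imaging, workorder gives the robot as it stands. The module is installed in compiled form; this text tells all that it offers.
- The arm moves only by the tool drive_tool, never from a script. Its argument "commands" is a list of rows, each an object of numbers: "dx", "dy", "dz": the shift along the tool's x, y, z normalised to -1 to 1, where 1 is 4 cm; "wx", "wy", "wz": the turn, a rotation vector about the tool's x, y, z normalised to -1 to 1, where 1 is pi/2 rad; "grip": the finger opening in mm, from 0 to 87. In form: [{"dx": .., "dy": .., "dz": .., "wx": .., "wy": .., "wz": .., "grip": ..}, ...]. A call has 1 to 8 rows; each row shifts and turns the commanded pose from where the row before left it, along the tool's axes as they then stand; what a row does not reach is not made up. A row lasts 1/8 s, in which the tool goes at most 62.5 mm and 10.7 degrees, less where a joint would pass 70% of its speed; a pose out of reach is approached as far as the arm can. A call with a number of a shift or a turn outside -1 to 1 is refused whole. A call with a gripper value outside its range is refused whole. The fingers move at their own pace and stop on an object; the grip force is fixed at half the most. Time passes only in rows, so rows that do not move let the fingers close. It gives the time, the measured TCP pose, the force and the opening at its end, in the units of the state.
- bot.read_state(): the state, without advancing time (a new reading comes with each control period).
- imaging.capture(name): name is "scene" or "top" or "wrist"; returns (picture, depth): 384x512x3 uint8, red, green, blue; 384x512 float32, m along the optical axis (not along the pixel's ray), 0 where there is no reading.
- imaging.get_calibration(name): a dict with "mtx" (3x3 intrinsics, pixels), "dist" ([k1, k2, p1, p2, k3] as OpenCV has them; the pictures are not rectified), "world_to_cam" (4x4, takes a point from world to camera coordinates). Camera axes: x right, y down, z forward; pixel columns grow to the right and rows downward; lengths in m; the calibration is good to about 2 mm. A picture is of the moment at which its call begins: read the wrist's pose just before it. get_calibration takes no time and is no camera call; for the wrist camera it gives the pose at the moment of the call.
- workorder.hand_in(): hands the job in, once; it reports no verdict.
The state is a dict: "time_s": time; "joint_positions": joint angles; "qvel": joint speeds; "tau": joint torques, N m; "position": TCP position; "tcp_rot": TCP orientation; "force": force on the tool from outside, world axes, zero at the start; "moment": the same for the moment, N m; "opening": opening from 0.0 (shut) to 1.0 (fully open).
Only numpy, scipy, OpenCV 4.12 (cv2) and the standard library are available. Lean on these libraries where they do the work, as an engineer would, in place of code of your own. Each camera call takes 0.05 s, during which the arm holds its last target. There are 200 camera calls.

## Task

First turn the tilted disc of the tube rotator anticlockwise by its black post, past the first notch, until it clicks into the second one; there its two bare steel pins are about lowest, facing the robot. The catch is adjustable, so feel for the click, and let go so that the catch alone holds the disc. Then fit the loose white plate over the two pins until it lies flush on the disc, and let go. Leave the bottle, the flask and the carton standing where they are.

Things in the scene. Friction and masses are not known exactly. Their poses are not given: they have to be found in the camera images.
- mixer: Blue and white tube rotator, fixed, 220 x 200 mm. Origin: centre of its underside, z up, low front to its -x. Its aluminium disc (230 mm across) tilts 30 deg down to -x: centre of its top face at (0, 0, 0.145), axis along (-0.5, 0, 0.866). Hub 10 mm high; four glass tubes 65 mm high across from post and pins. At the upper edge a spring roller rides on the raised rim and drops into its notches.
- disc (a joint): Disc angle about its tilted axis, rad, positive anticlockwise from above. 0: pins exactly on the low side (mixer -x), post on the mixer's -y side. The wanted notch is somewhere from -0.12 to 0.12; the others lie 0.524 before and after it. It takes 6 to 12 N at the post to leave a notch, 1 to 3 N between; it pulls in from 0.05 rad off. Stops at -1.85 and 0.75. Starts at -1.7 to -0.8.
- latch (a joint): Lift of the spring roller at the disc's upper edge, m: about 0 when it is home in a notch, about 0.005 while it rides on the rim.
- pins (a point): Point on the disc's top face midway between the pins, 62 mm from the axis; turns with the disc. z: out of the disc along its axis; -x: outwards from the axis; y: along the line of the pins. Pins: steel, 10 mm in diameter, 18 mm high, the top 6 mm tapered, at y = -42 and +42 mm. The plate goes here; the area is bare.
- post (a point): Centre of the top of the black upright turning post on the disc: round, 18 mm in diameter, 52 mm high, square to the disc, 90 mm from the axis, a quarter turn from the pins. Axes as at pins, so y points to the disc's axis.
- plate: Loose white plastic plate, 70 (x) x 120 (y) x 8 mm, about 0.16 kg, flat on the bench, two through holes 12 mm in diameter at y = -42 and +42 mm. Grip its upright middle fin: 14 mm thick (x), 50 mm long (y), from 8 to 50 mm above the underside. Origin: centre of the underside, z up through the fin. Fits either way round; seated, its origin is at pins.
- dropper: Brown glass bottle with black cap, 54 mm across, 125 mm high, standing; origin at the centre of its underside. To be left alone.
- flask: Clear glass flask with a long neck, 72 mm across, 130 mm high, standing; origin at the centre of its underside. To be left alone.
- carton: Cardboard carton, 75 by 110 by 35 mm, lying flat; origin at the centre of its underside. To be left alone.
There are look-alikes about, which are no part of the job. What is shaped like the plate but pink or purple is not meant.

How it is judged (in metres and radians):
On the way:
1. disc at rest in the second notch, let go, the plate not yet on the pins (value of joint disc between -0.2 and 0.2 rad and value of joint latch below 0.002 m and velocity of joint disc between -0.05 and 0.05 rad/s and contact force between the fingers and anything else below 0.5 N and distance between plate and pins above 0.08 m), for 0.2 s.
At the end, for the whole second after the job is handed in: The disc rests within 0.2 rad of 0 with the roller home in the notch (lift under 2 mm); the plate lies on it over both pins, flush within 3 mm and 0.05 rad, origin within 4 mm of the midpoint of the pins along each disc axis, fin outwards, long side along the pins, at rest, let go (value of joint disc between -0.2 and 0.2 rad and value of joint latch below 0.002 m and velocity of joint disc between -0.05 and 0.05 rad/s and x of plate in the frame of pins between -0.004 and 0.004 m and y of plate in the frame of pins between -0.004 and 0.004 m and z of plate in the frame of pins between -0.003 and 0.003 m and angle between the z axis of plate and the z axis of pins, either way round below 0.05 rad and angle between the y axis of plate and the y axis of pins, either way round below 0.12 rad and angle between plate's own z axis and vertical below 1 rad and linear speed of plate below 0.02 m/s); the robot touches nothing.
It fails at once if the dropper is shifted by more than 30 mm or tipped over (distance of dropper from where it was at the start of the episode above 0.03 m or angle between dropper's own z axis and vertical above 0.4 rad).
It fails at once if the flask is shifted by more than 30 mm or tipped over (distance of flask from where it was at the start of the episode above 0.03 m or angle between flask's own z axis and vertical above 0.4 rad).
It fails at once if the carton is shifted by more than 30 mm or tipped over (distance of carton from where it was at the start of the episode above 0.03 m or angle between carton's own z axis and vertical above 0.4 rad).
It also fails if it takes over 72 s, if anything falls off the work surface, if the arm or the gripper's body presses on something with over 40 N, if the wrist force passes 120 N, or if a joint passes its speed limit or range.

## Working session

There is one attempt and no reset: what is moved stays moved. The work goes in short steps, Python scripts to look and compute and a tool call to move; the robot and the scene stay as the last step left them, time stands still between calls to the robot, and variables do not carry over. Pictures are saved under pics/ and viewed, on a budget of 10 in all, crops included, one or two more only if the job needs it, and the job is handed in when it is done.

Besides the shell and the picture viewer there is one more tool, called after "Request:" as name(argument=value, ...), one argument or row to a line, values as JSON. drive_tool: Moves the arm, as the interface text tells. Its arguments: {"type":"object","properties":{"commands":{"type":"array"}},"required":["commands"]}

```bash
mkdir -p pics
cat > h.py <<'E'
import numpy as np, cv2
from rig import bot, imaging, workorder
def cap(n):
    c=imaging.get_calibration(n); p,d=imaging.capture(n)
    return p,d,c
def save(p,f): cv2.imwrite('pics/'+f,cv2.cvtColor(p,cv2.COLOR_RGB2BGR))
def pts(d,c):
    h,w=d.shape; u,v=np.meshgrid(np.arange(w),np.arange(h))
    n=cv2.undistortPoints(np.stack([u.ravel(),v.ravel()],1).astype(float).reshape(-1,1,2),np.array(c['mtx'],float),np.array(c['dist'],float)).reshape(h,w,2)
    P=np.dstack([n*d[...,None],d]); T=np.linalg.inv(np.array(c['world_to_cam']))
    return P@T[:3,:3].T+T[:3,3]
def ray(uv,c,z):
    n=cv2.undistortPoints(np.array(uv,float).reshape(-1,1,2),np.array(c['mtx'],float),np.array(c['dist'],float)).reshape(-1,2)
    T=np.linalg.inv(np.array(c['world_to_cam'])); D=np.c_[n,np.ones(len(n))]@T[:3,:3].T; o=T[:3,3]
    return o+D*((z-o[2])/D[:,2])[:,None]
def st():
    s=bot.read_state(); print(round(s['time_s'],2),np.round(s['position'],4),np.round(s['tcp_rot'],3).tolist(),np.round(s['force'],1),round(s['opening'],3)); return s
E
python3 - <<'E'
from h import *
st()
a,d,c=cap('scene'); b,d2,c2=cap('top')
np.savez('v0.npz',a=a,d=d,b=b,d2=d2)
save(a,'s0.png'); save(b,'t0.png')
for n,q in(('scene',c),('top',c2)): print(n,np.round(np.linalg.inv(np.array(q['world_to_cam'])),3).tolist())
E
```

```text
0.0 [ 0.2772 -0.5594  0.2436] [[0.444, -0.001, 0.896], [-0.896, 0.002, 0.444], [-0.002, -1.0, 0.0]] [ 0.4 -0.5 -0.3] 0.997
scene [[0.344, 0.743, -0.574, 1.193], [0.939, -0.266, 0.218, -0.259], [0.009, -0.614, -0.789, 1.048], [0.0, 0.0, 0.0, 1.0]]
top [[0.003, -0.987, 0.162, 0.329], [-1.0, -0.001, 0.012, -0.028], [-0.012, -0.162, -0.987, 1.497], [0.0, 0.0, 0.0, 1.0]]
```

View pics/s0.png

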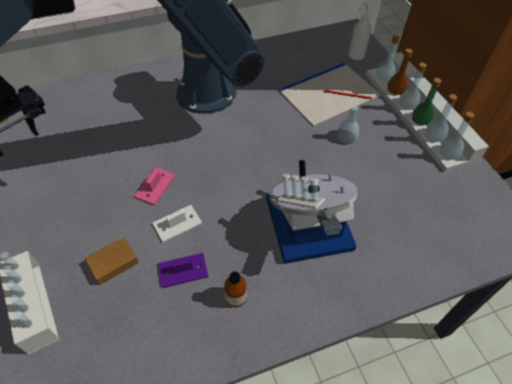

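View pics/t0.png

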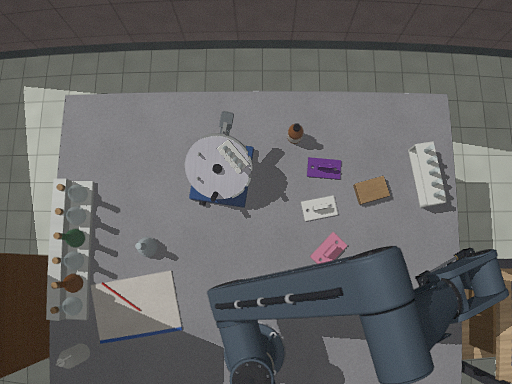

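The scene view shows the white plate at (178,223), pink at (155,186), purple at (183,270), and the mixer at (315,215). In the top view the plate is at (320,208), with pink at (329,249) and purple at (324,168). The disc is at (220,167), the roller at (227,122), and dark spots that may be the post are near (214,196). I choose the white one at (320,208) and check it in a close crop.

Run:
```python
from h import *
z=np.load('v0.npz'); b,d2=z['b'],z['d2']; c=imaging.get_calibration('top')
save(cv2.resize(b[105:225,170:350],None,fx=4.4,fy=4.4,interpolation=cv2.INTER_CUBIC),'crop.png')
P=pts(d2,c)
# plate: white pixels near
hsv=cv2.cvtColor(b,cv2.COLOR_RGB2HSV)
m=((hsv[...,1]<45)&(hsv[...,2]>165)).astype(np.uint8); m[:, :290]=0;m[:,350:]=0;m[:185]=0;m[230:]=0
cs,_=cv2.findContours(m,0,2); k=max(cs,key=cv2.contourArea); print(cv2.minAreaRect(k))
bx=cv2.boxPoints(cv2.minAreaRect(k)); print(np.round(ray(bx,c,.008),4)); 
r=ray(bx,c,.008); print('plate c',r.mean(0),[np.linalg.norm(r[i]-r[i-1]) for i in range(4)])
# disc plane
reg=np.zeros(d2.shape,bool); cv2.circle(t:=np.zeros(d2.shape,np.uint8),(220,167),30,1,-1)
Q=P[(t>0)&(d2>0)]; best=None; rng=np.random.default_rng(0)
for _ in range(500):
    a=Q[rng.choice(len(Q),3)]; n=np.cross(a[1]-a[0],a[2]-a[0]); 
    if np.linalg.norm(n)<1e-6: continue
    n/=np.linalg.norm(n); i=abs((Q-a[0])@n)<.003
    if best is None or i.sum()>best.sum(): best=i
I=Q[best]; o=I.mean(0); n=np.linalg.svd(I-o)[2][2]; n*=np.sign(n[2]); print('disc',o,n,best.sum(),len(Q))
# all pixels near that plane around -> fit circle
h=abs((P-o)@n)<.004; h&=(d2>0)&(np.linalg.norm(P-o,axis=2)<.17)
cs,_=cv2.findContours(h.astype(np.uint8),0,2);k=max(cs,key=cv2.contourArea); print(cv2.fitEllipse(k))
e=cv2.minEnclosingCircle(k);print(e); np.save('disc.npy',np.r_[o,n])
for nm,(u,v) in dict(bottle=(296,128),flask=(150,246),carton=(373,190)).items(): print(nm,P[v,u])
```

```text
((318.7188415527344, 207.64881896972656), (19.50643539428711, 33.07206344604492), 79.2156982421875)
[[ 0.5273 -0.1637  0.008 ]
 [ 0.5496 -0.2806  0.008 ]
 [ 0.4807 -0.292   0.008 ]
 [ 0.459  -0.1758  0.008 ]]
plate c [ 0.50413712 -0.22801313  0.008     ] [np.float64(0.06940773629117722), np.float64(0.11897218078252819), np.float64(0.06976379043260783), np.float64(0.11820626978290241)]
disc [0.61544476 0.12047731 0.14334613] [-0.50199508  0.07322413  0.86176514] 1554 2811
((218.28834533691406, 165.40138244628906), (63.19364547729492, 67.34844207763672), 132.9544677734375)
((220.0360565185547, 163.8493194580078), 35.971736907958984)
bottle [ 0.76062494 -0.14109459  0.12693407]
flask [0.36422237 0.35686209 0.06248949]
carton [ 0.56414652 -0.42057568  0.02964417]
```

View pics/crop.png

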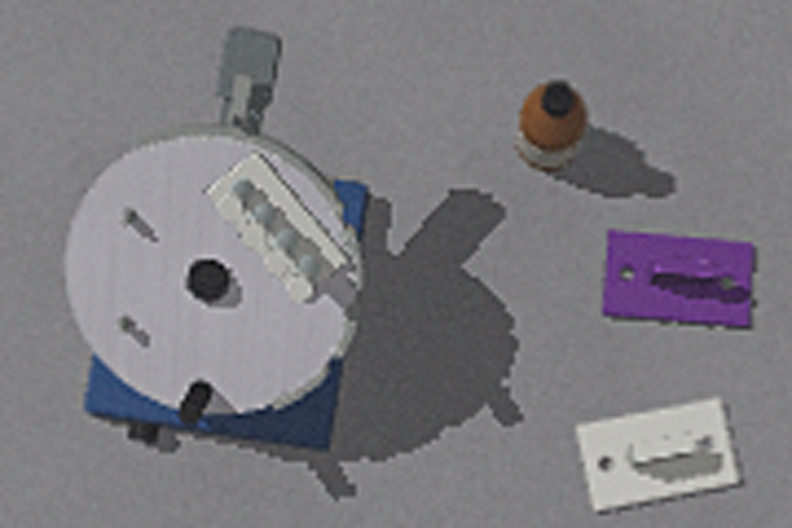

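The crop confirms the white plate (hole, fin) at top-view (320,208). The post is black at crop (190,405), and the pins at crop (130,215) and (128,330) point to world +y, so the disc is near -1.5 rad.

```bash
cat >> h.py <<'E'
def ray_dir(uv,c):
    n=cv2.undistortPoints(np.array(uv,float).reshape(-1,1,2),np.array(c['mtx'],float),np.array(c['dist'],float)).reshape(-1,2)
    T=np.linalg.inv(np.array(c['world_to_cam'])); return T[:3,3],np.c_[n,np.ones(len(n))]@T[:3,:3].T
def onplane(uv,c,o,n):
    t,D=ray_dir(uv,c); return t+D*(((o-t)@n)/(D@n))[:,None]
def rel(Rt,pt):
    "move from present pose to (Rt,pt): shift in tool axes/0.04, rotvec in tool axes/(pi/2)"
    s=bot.read_state(); R=np.array(s['tcp_rot']); 
    rv=cv2.Rodrigues(R.T@Rt)[0].ravel(); sh=R.T@(np.array(pt)-s['position'])
    print('shift/.04',np.round(sh/.04,3),'rot/(pi/2)',np.round(rv/(np.pi/2),4),'deg',round(np.degrees(np.linalg.norm(rv)),1)); return sh,rv
E
python3 - <<'E'
from h import *
z=np.load('v0.npz'); b,d2=z['b'],z['d2']; c=imaging.get_calibration('top')
v=np.load('disc.npy'); o,n=v[:3],v[3:]
yaw=np.arctan2(-n[1],-n[0]) ; yaw=np.arctan2(-n[1],-n[0])
print('yaw',np.degrees(yaw), 'tilt',np.degrees(np.arccos(n[2])))
nn=np.array([-.5*np.cos(yaw),-.5*np.sin(yaw),.866]); ey=np.array([-np.sin(yaw),np.cos(yaw),0]); ex=np.cross(ey,nn)
f=lambda x,y:(170+(x+.5)/4.4-.5,105+(y+.5)/4.4-.5)
# rim circle: boundary of light disc in crop is off; use hub
hub=onplane([f(208,278)],c,o+.01*nn,nn)[0]; C=hub-.01*nn
print('C from hub',C)
hsv=cv2.cvtColor(b,cv2.COLOR_RGB2HSV); P=pts(d2,c)
# outline of disc: in-plane coords
h=(abs((P-o)@nn)<.005)&(d2>0); q=np.stack([(P-o)@ex,(P-o)@ey],2)[h]; q=q[np.hypot(*q.T)<.15]
hull=cv2.convexHull(q.astype(np.float32)); (cx,cy),r=cv2.minEnclosingCircle(hull); print('rim C',o+cx*ex+cy*ey,r)
for i,p in enumerate([(130,212),(127,326)]):
    w=onplane([f(*p)],c,o+.009*nn,nn)[0]-C; print('pin',w@ex,w@ey)
m=(hsv[...,2]<60);m[:188]=0;m[203:]=0;m[:,:208]=0;m[:,222:]=0
ys,xs=np.nonzero(m); print('black',xs.min(),xs.max(),ys.min(),ys.max()); print(np.round(np.c_[P[m],(P[m]-C)@ex,(P[m]-C)@ey,(P[m]-C)@nn],3)[::4])
np.savez('geo.npz',C=C,nn=nn,ex=ex,ey=ey,yaw=yaw)
E
```

```text
yaw -8.298990914191801 tilt 30.484645373439225
C from hub [0.62180597 0.11981467 0.14703564]
rim C [0.63308907 0.11643134 0.15376387] 0.12735286355018616
pin 0.041912515173179926 0.06236446666302316
pin -0.04710044311353844 0.05795464408505975
black 211 217 192 201
[[ 0.544  0.133  0.114 -0.085  0.002  0.011]
 [ 0.54   0.133  0.118 -0.087  0.001  0.016]
 [ 0.535  0.135  0.128 -0.086  0.002  0.027]
 [ 0.537  0.123  0.114 -0.09  -0.009  0.013]
 [ 0.53   0.127  0.136 -0.085 -0.006  0.036]
 [ 0.525  0.136  0.148 -0.084  0.002  0.05 ]
 [ 0.528  0.125  0.128 -0.09  -0.009  0.031]
 [ 0.522  0.129  0.146 -0.087 -0.005  0.049]
 [ 0.519  0.136  0.143 -0.092  0.001  0.048]
 [ 0.516  0.139  0.142 -0.096  0.004  0.049]
 [ 0.516  0.126  0.146 -0.092 -0.009  0.052]
 [ 0.513  0.13   0.139 -0.098 -0.006  0.048]]
```

```bash
cat >> h.py <<'E'
G=np.load('geo.npz'); C,nn,ex,ey=[G[k] for k in('C','nn','ex','ey')]
def post_pose(th,hgt,r=.09,back=0.):
    p=-ey*np.cos(th)+np.cross(nn,-ey)*np.sin(th); t=np.cross(nn,p)
    R=np.stack([t,-nn,-p],1); return R,C+r*p+hgt*nn-back*t
E
python3 - <<'E'
from h import *
R,p=post_pose(-1.54,.12); print(p); sh,rv=rel(R,p)
s=bot.read_state(); print('in final axes/.04',R.T@(p-s['position'])/.04)
E
```

```text
[0.484947   0.13697721 0.20597698]
shift/.04 [-13.297   0.972  12.38 ] rot/(pi/2) [ 0.3211  0.3565 -0.1068] deg 44.2
in final axes/.04 [-17.91409245   2.12936196   2.35524099]
```

Request:
drive_tool(
  commands=[
    {"wx":0.0642,"wy":0.0713,"wz":-0.0214,"grip":36},
    {"wx":0.0642,"wy":0.0713,"wz":-0.0214},
    {"wx":0.0642,"wy":0.0713,"wz":-0.0214},
    {"wx":0.0642,"wy":0.0713,"wz":-0.0214},
    {"wx":0.0642,"wy":0.0713,"wz":-0.0214},
    {"dx":-1},
    {"dx":-1},
    {"dx":-1},
  ],
)

```text
schema error: expected keys dx, dy, dz, wx, wy, wz, grip
```

Request:
drive_tool(
  commands=[
    {"dx":-1,"dz":0.15,"dy":0.1},
    {"dx":-1,"dz":0.15,"dy":0.1},
    {"dx":-1,"dz":0.15,"dy":0.1},
    {"dx":-1,"dz":0.15,"dy":0.1},
    {"dx":-1,"dz":0.15,"dy":0.1},
    {"dx":-1,"dz":0.15,"dy":0.1},
    {"dx":-1,"dz":0.15,"dy":0.1},
    {"dx":-1,"dz":0.15,"dy":0.1},
  ],
)

```text
schema error: expected keys dx, dy, dz, wx, wy, wz, grip
```

Run:
```python
from h import *
s=st(); print(np.round(s['joint_positions'],1)); R,p=post_pose(-1.54,.12); rel(R,p)
```

```text
0.1 [ 0.2772 -0.5595  0.2437] [[0.444, -0.001, 0.896], [-0.896, 0.002, 0.444], [-0.002, -1.0, 0.0]] [ 0.3 -0.2 -0.2] 0.998
[-73.9  30.3  82.1  -0.   67.7 -10.2]
shift/.04 [-13.297   0.972  12.38 ] rot/(pi/2) [ 0.3211  0.3565 -0.1068] deg 44.2
```

All keys are required.

Request:
drive_tool(
  commands=[
    {"dx":0,"dy":0,"dz":0,"wx":0.0642,"wy":0.0713,"wz":-0.0214,"grip":36},
    {"dx":0,"dy":0,"dz":0,"wx":0.0642,"wy":0.0713,"wz":-0.0214,"grip":36},
    {"dx":0,"dy":0,"dz":0,"wx":0.0642,"wy":0.0713,"wz":-0.0214,"grip":36},
    {"dx":0,"dy":0,"dz":0,"wx":0.0642,"wy":0.0713,"wz":-0.0214,"grip":36},
    {"dx":0,"dy":0,"dz":0,"wx":0.0642,"wy":0.0713,"wz":-0.0214,"grip":36},
    {"dx":-1,"dy":0,"dz":0,"wx":0,"wy":0,"wz":0,"grip":36},
    {"dx":-1,"dy":0,"dz":0,"wx":0,"wy":0,"wz":0,"grip":36},
    {"dx":-1,"dy":0,"dz":0,"wx":0,"wy":0,"wz":0,"grip":36},
  ],
)

```text
time_s: 1.1
position: [0.2914, -0.4395, 0.242]
tcp_rot: [[-0.118, 0.495, 0.861], [-0.993, -0.074, -0.094], [0.017, -0.866, 0.5]]
force: [0.7, -0.1, 0.3]
opening: 0.422
```

Request:
drive_tool(
  commands=[
    {"dx":-1,"dy":0.1,"dz":0.15,"wx":0,"wy":0,"wz":0,"grip":36},
    {"dx":-1,"dy":0.1,"dz":0.15,"wx":0,"wy":0,"wz":0,"grip":36},
    {"dx":-1,"dy":0.1,"dz":0.15,"wx":0,"wy":0,"wz":0,"grip":36},
    {"dx":-1,"dy":0.1,"dz":0.15,"wx":0,"wy":0,"wz":0,"grip":36},
    {"dx":-1,"dy":0.1,"dz":0.15,"wx":0,"wy":0,"wz":0,"grip":36},
    {"dx":-1,"dy":0.1,"dz":0.15,"wx":0,"wy":0,"wz":0,"grip":36},
    {"dx":-1,"dy":0.1,"dz":0.15,"wx":0,"wy":0,"wz":0,"grip":36},
    {"dx":-1,"dy":0.1,"dz":0.15,"wx":0,"wy":0,"wz":0,"grip":36},
  ],
)

```text
time_s: 2.1
position: [0.3865, -0.129, 0.2332]
tcp_rot: [[-0.119, 0.495, 0.861], [-0.993, -0.075, -0.094], [0.018, -0.866, 0.501]]
force: [-0.6, 0.2, 0.0]
opening: 0.415
```

Run:
```python
from h import *
s=st(); print(np.round(s['joint_positions'],1)); R,p=post_pose(-1.54,.12); rel(R,p)
```

```text
2.1 [ 0.3865 -0.129   0.2332] [[-0.119, 0.495, 0.861], [-0.993, -0.075, -0.094], [0.018, -0.866, 0.501]] [-0.6  0.2  0. ] 0.415
[-48.1   8.7 132.6  53.   23.5   1.9]
shift/.04 [-6.905  1.311  1.151] rot/(pi/2) [-0.0005  0.0001  0.0015] deg 0.1
```

Request:
drive_tool(
  commands=[
    {"dx":-0.985,"dy":0.1,"dz":0.164,"wx":0,"wy":0,"wz":0,"grip":36},
    {"dx":-0.985,"dy":0.1,"dz":0.164,"wx":0,"wy":0,"wz":0,"grip":36},
    {"dx":-0.985,"dy":0.1,"dz":0.164,"wx":0,"wy":0,"wz":0,"grip":36},
    {"dx":-0.985,"dy":0.1,"dz":0.164,"wx":0,"wy":0,"wz":0,"grip":36},
    {"dx":-0.985,"dy":0.2,"dz":0.164,"wx":0,"wy":0,"wz":0,"grip":36},
    {"dx":-0.985,"dy":0.2,"dz":0.164,"wx":0,"wy":0,"wz":0,"grip":36},
    {"dx":-0.985,"dy":0.2,"dz":0.164,"wx":0,"wy":0,"wz":0,"grip":36},
    {"dx":0,"dy":0.2,"dz":0,"wx":0,"wy":0,"wz":0,"grip":36},
  ],
)

```text
time_s: 3.1
position: [0.4549, 0.0637, 0.213]
tcp_rot: [[-0.115, 0.479, 0.87], [-0.993, -0.072, -0.091], [0.019, -0.875, 0.484]]
force: [1.1, 0.2, -0.2]
opening: 0.413
```

Run:
```python
from h import *
s=st(); print(np.round(s['joint_positions'],1)); R,p=post_pose(-1.54,.046); rel(R,p)
a,d,c=cap('wrist'); save(a,'w1.png'); P=pts(d,c)
hsv=cv2.cvtColor(a,cv2.COLOR_RGB2HSV); np.savez('w1.npz',a=a,d=d,w=c['world_to_cam'])
W=P-C; x,y,h=W@ex,W@ey,W@nn
m=(hsv[...,2]<70)&(d>0)&(h>.02)&(h<.056)&(np.hypot(x+.09,y)<.03); print(m.sum())
if m.any(): print(np.round([x[m].min(),x[m].max(),y[m].min(),y[m].max(),h[m].max(),np.median(x[m]),np.median(y[m])],4))
```

```text
3.1 [0.4549 0.0637 0.213 ] [[-0.115, 0.479, 0.87], [-0.993, -0.072, -0.091], [0.019, -0.875, 0.484]] [ 1.1  0.2 -0.2] 0.413
[ -4.9  15.8 126.3 -11.1   9.2 101.9]
shift/.04 [-1.912  2.231  0.436] rot/(pi/2) [0.0117 0.0029 0.0009] deg 1.1
480
[-0.1    -0.0839 -0.0118  0.0046  0.0542 -0.0899 -0.0058]
```

View pics/w1.png

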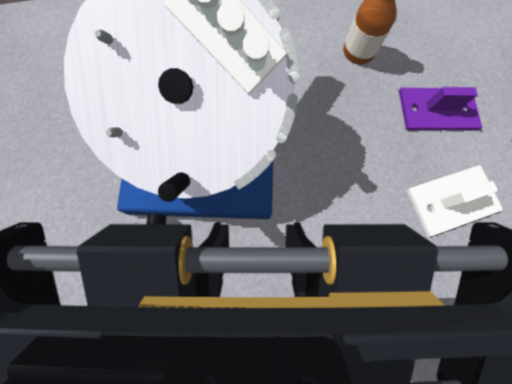

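The wrist view shows the post top at (180,182), pins at (104,37) and (115,132), and the white plate at (455,200). The post measures (-0.091,-0.004) in the disc frame, which matches the plan.

Request:
drive_tool(
  commands=[
    {"dx":-0.75,"dy":0,"dz":0.2,"wx":0.0117,"wy":0.0029,"wz":0,"grip":36},
    {"dx":-0.75,"dy":0,"dz":0.22,"wx":0,"wy":0,"wz":0,"grip":36},
    {"dx":-0.41,"dy":0,"dz":0,"wx":0,"wy":0,"wz":0,"grip":36},
    {"dx":0,"dy":0.5,"dz":0,"wx":0,"wy":0,"wz":0,"grip":36},
    {"dx":0,"dy":0.5,"dz":0,"wx":0,"wy":0,"wz":0,"grip":36},
    {"dx":0,"dy":0.4,"dz":0,"wx":0,"wy":0,"wz":0,"grip":36},
    {"dx":0,"dy":0,"dz":0,"wx":0,"wy":0,"wz":0,"grip":36},
  ],
)

```text
time_s: 4.03
position: [0.5033, 0.1261, 0.1691]
tcp_rot: [[-0.123, 0.487, 0.865], [-0.992, -0.076, -0.099], [0.018, -0.87, 0.492]]
force: [0.2, 0.2, -0.1]
opening: 0.417
```

Run:
```python
from h import *
s=st(); print(np.round(s['joint_positions'],1)); R,p=post_pose(-1.54,.046); rel(R,p)
```

```text
4.03 [0.5033 0.1261 0.1691] [[-0.123, 0.487, 0.865], [-0.992, -0.076, -0.099], [0.018, -0.87, 0.492]] [ 0.2  0.2 -0.1] 0.417
[  5.6  25.6 120.5 -53.8   8.8 154.1]
shift/.04 [-0.207  0.803  0.046] rot/(pi/2) [ 0.0056 -0.0023  0.003 ] deg 0.6
```

Request:
drive_tool(
  commands=[
    {"dx":-0.2,"dy":0,"dz":0,"wx":-0.111,"wy":0,"wz":0,"grip":36},
    {"dx":0,"dy":0,"dz":0,"wx":-0.111,"wy":0,"wz":0,"grip":36},
    {"dx":0,"dy":0,"dz":0,"wx":0,"wy":0,"wz":0,"grip":36},
  ],
)

```text
time_s: 4.4
position: [0.5111, 0.1114, 0.1723]
tcp_rot: [[-0.16, 0.35, 0.923], [-0.985, -0.121, -0.124], [0.068, -0.929, 0.364]]
force: [-0.0, -1.4, -0.7]
opening: 0.414
```

Run:
```python
from h import *
s=st(); print(np.round(s['joint_positions'],1)); R,p=post_pose(-1.54,.048); rel(R,p)
```

```text
4.4 [0.5111 0.1114 0.1723] [[-0.16, 0.35, 0.923], [-0.985, -0.121, -0.124], [0.068, -0.929, 0.364]] [-0.  -1.4 -0.7] 0.414
[  4.8  25.3 113.6 -22.8  22.7 122.9]
shift/.04 [-0.588  0.688 -0.106] rot/(pi/2) [ 0.0968 -0.0098  0.0422] deg 9.5
```

Request:
drive_tool(
  commands=[
    {"dx":0,"dy":-0.35,"dz":0,"wx":0,"wy":0,"wz":0,"grip":36},
    {"dx":-0.3,"dy":0,"dz":0,"wx":-0.03,"wy":-0.01,"wz":0.042,"grip":36},
    {"dx":-0.3,"dy":0,"dz":0,"wx":-0.03,"wy":0,"wz":0,"grip":36},
    {"dx":0,"dy":0,"dz":0,"wx":0,"wy":0,"wz":0,"grip":36},
  ],
)

```text
time_s: 4.9
position: [0.5074, 0.1376, 0.1838]
tcp_rot: [[-0.12, 0.268, 0.956], [-0.993, -0.046, -0.111], [0.014, -0.962, 0.271]]
force: [-0.7, -0.5, -0.3]
opening: 0.416
```

Run:
```python
from h import *
s=st(); print(np.round(s['joint_positions'],1)); R,p=post_pose(-1.54,.048); rel(R,p)
a,d,c=cap('wrist'); save(a,'w2.png'); P=pts(d,c)
hsv=cv2.cvtColor(a,cv2.COLOR_RGB2HSV)
W=P-C; x,y,h=W@ex,W@ey,W@nn
m=(hsv[...,2]<70)&(d>0)&(h>.015)&(h<.056)&(np.hypot(x+.09,y)<.03); print(m.sum())
if m.any(): print(np.round([x[m].min(),x[m].max(),y[m].min(),y[m].max(),h[m].max(),np.median(x[m]),np.median(y[m])],4))
```

```text
4.9 [0.5074 0.1376 0.1838] [[-0.12, 0.268, 0.956], [-0.993, -0.046, -0.111], [0.014, -0.962, 0.271]] [-0.7 -0.5 -0.3] 0.416
[  5.2  24.2 109.8  -7.8  31.  108.1]
shift/.04 [0.09  1.061 0.059] rot/(pi/2) [ 0.1582 -0.0013 -0.0002] deg 14.2
875
[-0.1003 -0.0835 -0.0109  0.0069  0.0533 -0.0869 -0.002 ]
```

View pics/w2.png

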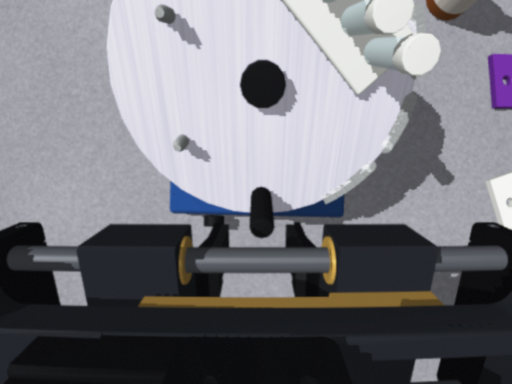

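The wrist view shows the post (262,208) centred between the fingers. I descend, then work out the arc rows.

Request:
drive_tool(
  commands=[
    {"dx":0.03,"dy":0.36,"dz":0.02,"wx":0,"wy":0,"wz":0,"grip":36},
    {"dx":0.03,"dy":0.36,"dz":0.02,"wx":0,"wy":0,"wz":0,"grip":36},
    {"dx":0.03,"dy":0.34,"dz":0.02,"wx":0,"wy":0,"wz":0,"grip":36},
    {"dx":0,"dy":0,"dz":0,"wx":0,"wy":0,"wz":0,"grip":36},
  ],
)

```text
time_s: 5.45
position: [0.5202, 0.1311, 0.141]
tcp_rot: [[-0.121, 0.263, 0.957], [-0.992, -0.046, -0.113], [0.015, -0.964, 0.266]]
force: [0.1, 0.8, -0.2]
opening: 0.411
```

```bash
cat >> h.py <<'E'
def arc(ths,tilts,hgt=.048):
    s=bot.read_state(); R=np.array(s['tcp_rot']); p=np.array(s['position'])
    for th,ti in zip(ths,tilts):
        R2,p2=post_pose(th,hgt); R2=R2@cv2.Rodrigues(np.array([-ti,0.,0]))[0]
        print(np.round(R.T@(p2-p)/.04,3),np.round(cv2.Rodrigues(R.T@R2)[0].ravel()/(np.pi/2),4)); R,p=R2,p2
E
python3 - <<'E'
from h import *
s=st(); print(np.round(s['joint_positions'],1)); R,p=post_pose(-1.54,.048); rel(R,p)
th=np.arange(-1.45,-.69,.1); arc(th,np.linspace(.24,.1,len(th)))
E
```

```text
5.45 [0.5202 0.1311 0.141 ] [[-0.121, 0.263, 0.957], [-0.992, -0.046, -0.113], [0.015, -0.964, 0.266]] [ 0.1  0.8 -0.2] 0.411
[  4.2  29.4 110.3  -8.7  25.6 108.5]
shift/.04 [-0.017 -0.062  0.025] rot/(pi/2) [ 0.1617 -0.0022  0.0004] deg 14.6
[ 0.185 -0.064  0.035] [ 0.0089 -0.0578 -0.0139]
[ 0.225 -0.003  0.011] [ 0.0127 -0.062  -0.0145]
[ 0.225 -0.002  0.011] [ 0.0127 -0.0623 -0.0133]
[ 0.225 -0.002  0.011] [ 0.0127 -0.0625 -0.012 ]
[ 0.225 -0.002  0.011] [ 0.0127 -0.0627 -0.0108]
[ 0.225 -0.002  0.011] [ 0.0127 -0.0629 -0.0095]
[ 0.225 -0.002  0.011] [ 0.0127 -0.0631 -0.0083]
[ 0.225 -0.001  0.011] [ 0.0127 -0.0633 -0.007 ]
```

Request:
drive_tool(
  commands=[
    {"dx":0.19,"dy":-0.06,"dz":0.035,"wx":0.009,"wy":-0.058,"wz":-0.014,"grip":36},
    {"dx":0.225,"dy":0,"dz":0.011,"wx":0.0127,"wy":-0.062,"wz":-0.0145,"grip":36},
    {"dx":0.225,"dy":0,"dz":0.011,"wx":0.0127,"wy":-0.0623,"wz":-0.0133,"grip":36},
    {"dx":0.225,"dy":0,"dz":0.011,"wx":0.0127,"wy":-0.0625,"wz":-0.012,"grip":36},
    {"dx":0.225,"dy":0,"dz":0.011,"wx":0.0127,"wy":-0.0627,"wz":-0.0108,"grip":36},
    {"dx":0.225,"dy":0,"dz":0.011,"wx":0.0127,"wy":-0.0629,"wz":-0.0095,"grip":36},
    {"dx":0.225,"dy":0,"dz":0.011,"wx":0.0127,"wy":-0.0631,"wz":-0.0083,"grip":36},
    {"dx":0.225,"dy":0,"dz":0.011,"wx":0.0127,"wy":-0.0633,"wz":-0.007,"grip":36},
  ],
)

```text
time_s: 6.45
position: [0.535, 0.0668, 0.1584]
tcp_rot: [[0.532, 0.425, 0.733], [-0.764, -0.134, 0.632], [0.367, -0.895, 0.253]]
force: [-2.9, 5.2, -1.3]
opening: 0.408
```

Run:
```python
from h import *
s=st(); print(np.round(s['joint_positions'],1)); R,p=post_pose(-.75,.048); rel(R,p); print('tang force',R.T@s['force'])
th=np.arange(-.65,-.29,.05); arc(th,np.linspace(.1,.0,len(th)))
```

```text
6.45 [0.535  0.0668 0.1584] [[0.532, 0.425, 0.733], [-0.764, -0.134, 0.632], [0.367, -0.895, 0.253]] [-2.9  5.2 -1.3] 0.408
[ -0.9  27.6 116.  -34.3  13.1  83.2]
shift/.04 [ 0.029  0.025 -0.001] rot/(pi/2) [ 0.0623  0.0025 -0.0004] deg 5.6
tang force [-6.02711645 -0.66737847  0.90030387]
[0.253 0.024 0.009] [-0.0014 -0.0608 -0.0065]
[ 0.112 -0.     0.003] [ 0.0091 -0.0317 -0.003 ]
[ 0.112 -0.     0.003] [ 0.0091 -0.0317 -0.0025]
[ 0.112 -0.     0.003] [ 0.0091 -0.0318 -0.002 ]
[ 0.112 -0.     0.003] [ 0.0091 -0.0318 -0.0016]
[ 0.112 -0.     0.003] [ 0.0091 -0.0318 -0.0011]
[ 0.112 -0.     0.003] [ 0.0091 -0.0318 -0.0007]
[ 0.112 -0.     0.003] [ 0.0091 -0.0318 -0.0002]
```

Request:
drive_tool(
  commands=[
    {"dx":0.25,"dy":0.024,"dz":0.009,"wx":0,"wy":-0.061,"wz":-0.006,"grip":36},
    {"dx":0.225,"dy":0,"dz":0.011,"wx":0.009,"wy":-0.0635,"wz":-0.006,"grip":36},
    {"dx":0.225,"dy":0,"dz":0.011,"wx":0.009,"wy":-0.0635,"wz":-0.005,"grip":36},
    {"dx":0.112,"dy":0,"dz":0.003,"wx":0.009,"wy":-0.0318,"wz":-0.002,"grip":36},
    {"dx":0,"dy":0,"dz":0,"wx":0,"wy":0,"wz":0,"grip":36},
  ],
)

```text
time_s: 7.08
position: [0.5549, 0.0451, 0.1703]
tcp_rot: [[0.733, 0.465, 0.497], [-0.504, -0.121, 0.855], [0.458, -0.877, 0.145]]
force: [-3.7, 3.2, -1.0]
opening: 0.414
```

Run:
```python
from h import *
s=st(); print(np.round(s['joint_positions'],1)); R,p=post_pose(-.40,.048); rel(R,p); print('tang force',R.T@s['force'])
th=np.arange(-.3,.08,.05); arc(th,np.linspace(.06,.0,len(th)))
```

```text
7.08 [0.5549 0.0451 0.1703] [[0.733, 0.465, 0.497], [-0.504, -0.121, 0.855], [0.458, -0.877, 0.145]] [-3.7  3.2 -1. ] 0.414
[ -4.3  26.9 115.3 -27.8  10.7  54. ]
shift/.04 [ 0.024 -0.005  0.029] rot/(pi/2) [ 0.0373 -0.0021 -0.0016] deg 3.4
tang force [-4.7238605  -1.21037232  0.81575676]
[ 0.249 -0.006  0.041] [-0.001  -0.0656 -0.0054]
[ 0.112 -0.     0.003] [ 0.0055 -0.0318 -0.0018]
[ 0.112 -0.     0.003] [ 0.0055 -0.0318 -0.0015]
[ 0.112 -0.     0.003] [ 0.0055 -0.0318 -0.0012]
[ 0.112 -0.     0.003] [ 0.0055 -0.0318 -0.001 ]
[ 0.112 -0.     0.003] [ 0.0055 -0.0318 -0.0007]
[ 0.112 -0.     0.003] [ 0.0055 -0.0318 -0.0004]
[ 0.112 -0.     0.003] [ 0.0055 -0.0318 -0.0001]
```

Request:
drive_tool(
  commands=[
    {"dx":0.135,"dy":0,"dz":0.03,"wx":0,"wy":-0.034,"wz":-0.003,"grip":36},
    {"dx":0.112,"dy":0,"dz":0.008,"wx":0,"wy":-0.0318,"wz":-0.002,"grip":36},
  ],
)

```text
time_s: 7.32
position: [0.5618, 0.0412, 0.1746]
tcp_rot: [[0.778, 0.468, 0.419], [-0.41, -0.126, 0.903], [0.475, -0.875, 0.094]]
force: [-5.4, 1.1, -0.0]
opening: 0.418
```

Request:
drive_tool(
  commands=[
    {"dx":0.112,"dy":0,"dz":0.003,"wx":0.005,"wy":-0.0318,"wz":-0.002,"grip":36},
    {"dx":0.112,"dy":0,"dz":0.003,"wx":0.005,"wy":-0.0318,"wz":-0.0015,"grip":36},
  ],
)

```text
time_s: 7.58
position: [0.5688, 0.038, 0.1788]
tcp_rot: [[0.814, 0.478, 0.332], [-0.318, -0.113, 0.941], [0.487, -0.871, 0.06]]
force: [-4.8, 0.8, -0.6]
opening: 0.419
```

Run:
```python
from h import *
s=st(); print(np.round(s['joint_positions'],1)); R,p=post_pose(-.20,.048); rel(R,p); print('tang force',R.T@s['force'])
```

```text
7.58 [0.5688 0.038  0.1788] [[0.814, 0.478, 0.332], [-0.318, -0.113, 0.941], [0.487, -0.871, 0.06]] [-4.8  0.8 -0.6] 0.419
[ -5.5  26.5 113.8 -20.3  11.2  33.7]
shift/.04 [ 0.032 -0.006  0.016] rot/(pi/2) [ 0.0283  0.0012 -0.0023] deg 2.6
tang force [-4.45131106 -1.92543574 -0.83330298]
```

```bash
cat >> h.py <<'E'
def pins(name,hr=(.011,.019),f=None):
    a,d,c=cap(name); P=pts(d,c); W=P-C; x,y,h=W@ex,W@ey,W@nn; r=np.hypot(x,y)
    if f: save(a,f)
    m=(d>0)&(h>hr[0])&(h<hr[1])&(r>.05)&(r<.1)
    n,L,S,Z=cv2.connectedComponentsWithStats(m.astype(np.uint8))
    for i in range(1,n):
        if S[i,4]>8:
            k=L==i; print(name,'px',np.round(Z[i]),'n',S[i,4],'x,y,h',np.round([x[k].mean(),y[k].mean(),h[k].mean()],4),'ang',round(np.arctan2(y[k].mean(),x[k].mean()),3),'rad',round(r[k].mean(),4))
E
python3 - <<'E'
from h import *
pins('wrist'); pins('top'); pins('scene')
E
```

```text
wrist px [152.   4.] n 138 x,y,h [-0.0501  0.0545  0.0146] ang 2.314 rad 0.074
wrist px [335.   2.] n 82 x,y,h [0.0486 0.0353 0.0143] ang 0.629 rad 0.0601
wrist px [353.  32.] n 168 x,y,h [0.0564 0.0184 0.0149] ang 0.315 rad 0.0595
wrist px [376.  66.] n 182 x,y,h [ 0.0679 -0.002   0.015 ] ang -0.029 rad 0.0681
wrist px [152. 149.] n 202 x,y,h [-0.0729 -0.0224  0.0154] ang -2.843 rad 0.0764
wrist px [244. 219.] n 101 x,y,h [-0.0267 -0.0794  0.015 ] ang -1.895 rad 0.0839
scene px [297. 176.] n 10 x,y,h [-0.0725 -0.0246  0.0149] ang -2.815 rad 0.0766
scene px [333. 193.] n 87 x,y,h [0.0628 0.0296 0.0148] ang 0.441 rad 0.0743
```

Request:
drive_tool(
  commands=[
    {"dx":0.12,"dy":0,"dz":0.01,"wx":0.005,"wy":-0.0318,"wz":-0.002,"grip":36},
    {"dx":0.112,"dy":0,"dz":0.003,"wx":0.005,"wy":-0.0318,"wz":-0.001,"grip":36},
  ],
)

```text
time_s: 7.98
position: [0.5762, 0.0357, 0.1831]
tcp_rot: [[0.841, 0.485, 0.241], [-0.222, -0.099, 0.97], [0.494, -0.869, 0.024]]
force: [-6.9, 0.5, -1.0]
opening: 0.414
```

Request:
drive_tool(
  commands=[
    {"dx":0.08,"dy":0,"dz":0.002,"wx":0.003,"wy":-0.023,"wz":0,"grip":36},
  ],
)

```text
time_s: 8.1
position: [0.5792, 0.035, 0.1848]
tcp_rot: [[0.848, 0.486, 0.209], [-0.187, -0.094, 0.978], [0.495, -0.869, 0.011]]
force: [-5.4, -1.0, -0.7]
opening: 0.415
```

Run:
```python
from h import *
s=st(); R,p=post_pose(-.06,.048); rel(R,p); print('tang force',R.T@s['force'])
pins('wrist')
```

```text
8.1 [0.5792 0.035  0.1848] [[0.848, 0.486, 0.209], [-0.187, -0.094, 0.978], [0.495, -0.869, 0.011]] [-5.4 -1.  -0.7] 0.415
shift/.04 [ 0.041 -0.008  0.008] rot/(pi/2) [ 0.0149 -0.0016 -0.0029] deg 1.4
tang force [-4.79569591 -1.98560325 -2.02415367]
wrist px [153.   5.] n 193 x,y,h [-0.0569  0.0483  0.0152] ang 2.438 rad 0.0746
wrist px [332.   4.] n 118 x,y,h [0.0427 0.0425 0.0147] ang 0.783 rad 0.0603
wrist px [352.  35.] n 173 x,y,h [0.0536 0.0257 0.0151] ang 0.447 rad 0.0596
wrist px [375.  68.] n 175 x,y,h [0.0675 0.0075 0.0151] ang 0.111 rad 0.0681
wrist px [153. 151.] n 196 x,y,h [-0.0693 -0.0319  0.0154] ang -2.71 rad 0.0763
wrist px [245. 221.] n 106 x,y,h [-0.0154 -0.0824  0.0151] ang -1.755 rad 0.084
```

Request:
drive_tool(
  commands=[
    {"dx":0.068,"dy":0,"dz":0.002,"wx":0.003,"wy":-0.019,"wz":0,"grip":36},
  ],
)

```text
time_s: 8.28
position: [0.5845, 0.0345, 0.1879]
tcp_rot: [[0.85, 0.494, 0.181], [-0.158, -0.09, 0.983], [0.502, -0.865, 0.002]]
force: [0.7, -0.1, -0.3]
opening: 0.414
```

Request:
drive_tool(
  commands=[
    {"dx":0.068,"dy":0,"dz":0.002,"wx":0.003,"wy":-0.019,"wz":0,"grip":36},
  ],
)

```text
time_s: 8.4
position: [0.5853, 0.0347, 0.1883]
tcp_rot: [[0.857, 0.491, 0.154], [-0.129, -0.084, 0.988], [0.498, -0.867, -0.009]]
force: [-4.7, 4.9, -4.3]
opening: 0.409
```

```bash
cat >> h.py <<'E'
import io,contextlib,re
def theta(f=None,name='wrist'):
    a,d,c=cap(name); P=pts(d,c); W=P-C; x,y,h=W@ex,W@ey,W@nn; r=np.hypot(x,y)
    if f: save(a,f)
    m=(d>0)&(h>.011)&(h<.019)&(r>.068)&(r<.082)&(x<-.03)
    n,L,S,Z=cv2.connectedComponentsWithStats(m.astype(np.uint8)); o=[]
    for i in range(1,n):
        k=L==i
        if S[i,4]>40: o.append((x[k].mean(),y[k].mean()))
    o=np.array(o); print(np.round(o,4))
    if len(o)==2:
        M=o.mean(0); D=o[np.argmax(o[:,1])]-o[np.argmin(o[:,1])]
        print('theta',np.arctan2(-M[1],-M[0]),'by line',np.arctan2(-D[0],D[1]),'mid',M,'sep',np.linalg.norm(D))
E
python3 - <<'E'
from h import *
s=st(); R,p=post_pose(.0,.048); rel(R,p); print('tang force',R.T@s['force'])
theta()
E
```

```text
8.4 [0.5853 0.0347 0.1883] [[0.857, 0.491, 0.154], [-0.129, -0.084, 0.988], [0.498, -0.867, -0.009]] [-4.7  4.9 -4.3] 0.409
shift/.04 [-0.    -0.01  -0.013] rot/(pi/2) [ 0.0079 -0.0026 -0.0014] deg 0.8
tang force [-6.79325315  1.00971182  4.16527335]
[[-0.0605  0.0449]
 [-0.0665 -0.037 ]]
theta -0.06206443311313129 by line -0.07385524236969922 mid [-0.06350466  0.00394645] sep 0.08208852621103085
```

Request:
drive_tool(
  commands=[
    {"dx":-0.15,"dy":0,"dz":0,"wx":0,"wy":0,"wz":0,"grip":46},
    {"dx":0,"dy":0,"dz":0,"wx":0,"wy":0,"wz":0,"grip":46},
    {"dx":0,"dy":0,"dz":0,"wx":0,"wy":0,"wz":0,"grip":46},
  ],
)

```text
time_s: 8.82
position: [0.5835, 0.0349, 0.1875]
tcp_rot: [[0.853, 0.499, 0.154], [-0.128, -0.085, 0.988], [0.506, -0.863, -0.009]]
force: [-0.7, 0.4, -0.8]
opening: 0.527
```

Run:
```python
from h import *
s=st(); R,p=post_pose(-.07,.048); rel(R,p); print('tang force',R.T@s['force'])
theta()
```

```text
8.82 [0.5835 0.0349 0.1875] [[0.853, 0.499, 0.154], [-0.128, -0.085, 0.988], [0.506, -0.863, -0.009]] [-0.7  0.4 -0.8] 0.527
shift/.04 [-0.108 -0.005 -0.006] rot/(pi/2) [0.0076 0.0421 0.0045] deg 3.9
tang force [-1.06306548  0.30460793  0.21474678]
[[-0.0604  0.0448]
 [-0.0667 -0.0369]]
theta -0.06222226817736359 by line -0.07614438356205594 mid [-0.06354171  0.00395882] sep 0.08189600631346623
```

Contact force fell to about 0 and then rose, which is the click, and the disc held at -0.07 after the release. I centre the cage and withdraw along the axis.

Request:
drive_tool(
  commands=[
    {"dx":-0.06,"dy":0,"dz":0,"wx":0,"wy":0,"wz":0,"grip":60},
    {"dx":0,"dy":0,"dz":0,"wx":0,"wy":0,"wz":0,"grip":60},
    {"dx":0,"dy":-0.5,"dz":0,"wx":0,"wy":0,"wz":0,"grip":60},
    {"dx":0,"dy":-0.8,"dz":0,"wx":0,"wy":0,"wz":0,"grip":60},
    {"dx":0,"dy":-0.8,"dz":0,"wx":0,"wy":0,"wz":0,"grip":60},
    {"dx":0,"dy":-0.8,"dz":-1,"wx":0,"wy":0,"wz":0,"grip":60},
    {"dx":0,"dy":0,"dz":-1,"wx":0,"wy":0,"wz":0,"grip":60},
    {"dx":0,"dy":0,"dz":0,"wx":0,"wy":0,"wz":0,"grip":60},
  ],
)

```text
time_s: 9.88
position: [0.5108, -0.0362, 0.2875]
tcp_rot: [[0.852, 0.498, 0.158], [-0.132, -0.088, 0.987], [0.506, -0.863, -0.009]]
force: [-0.8, -0.4, -0.5]
opening: 0.689
```

Run:
```python
from h import *
s=st(); print(np.round(s['joint_positions'],1)); theta('w3.png'); theta(name='top'); 
a,d,c=cap('top'); save(cv2.resize(a[90:220,160:290],None,fx=4,fy=4,interpolation=cv2.INTER_CUBIC),'t3.png')
```

```text
9.88 [ 0.5108 -0.0362  0.2875] [[0.852, 0.498, 0.158], [-0.132, -0.088, 0.987], [0.506, -0.863, -0.009]] [-0.8 -0.4 -0.5] 0.689
[-19.2   9.9 115.8  11.3  24.6 -19.3]
[[-0.0672 -0.0384]]
[]
```

View pics/w3.png

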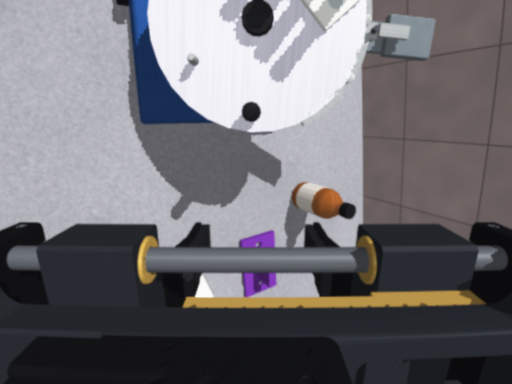

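The wrist view shows the disc free, with the post at (251,111), one pin at (193,58) and the roller at (375,32) on the rim. Next is the plate.

```bash
cat >> h.py <<'E'
def down(yawx):
    x=np.array([np.cos(yawx),np.sin(yawx),0]); y=np.array([0,0,-1.]); return np.stack([x,y,np.cross(x,y)],1)
E
python3 - <<'E'
from h import *
s=bot.read_state(); R=down(np.arctan2(.187,.982)); p=np.array([.504,-.228,.15]); sh,rv=rel(R,p); print('final axes',R.T@(p-s['position'])/.04)
E
```

```text
shift/.04 [-1.229  3.272 -4.804] rot/(pi/2) [ 0.0626 -0.2114  0.3315] deg 35.8
final axes [-1.07056745  3.40526863 -4.74874602]
```

Request:
drive_tool(
  commands=[
    {"dx":0,"dy":0,"dz":0,"wx":0.0157,"wy":-0.0529,"wz":0.0829,"grip":60},
    {"dx":0,"dy":0,"dz":0,"wx":0.0157,"wy":-0.0529,"wz":0.0829,"grip":60},
    {"dx":0,"dy":0,"dz":0,"wx":0.0157,"wy":-0.0529,"wz":0.0829,"grip":60},
    {"dx":0,"dy":0,"dz":0,"wx":0.0157,"wy":-0.0529,"wz":0.0829,"grip":60},
  ],
)

```text
time_s: 10.52
position: [0.5109, -0.0327, 0.2864]
tcp_rot: [[0.981, -0.004, -0.192], [0.192, -0.001, 0.981], [-0.004, -1.0, -0.0]]
force: [1.3, -0.1, 0.3]
opening: 0.688
```

Request:
drive_tool(
  commands=[
    {"dx":-0.214,"dy":0.6,"dz":-0.95,"wx":0,"wy":0,"wz":0,"grip":60},
    {"dx":-0.214,"dy":0.7,"dz":-0.95,"wx":0,"wy":0,"wz":0,"grip":60},
    {"dx":-0.214,"dy":0.7,"dz":-0.95,"wx":0,"wy":0,"wz":0,"grip":60},
    {"dx":-0.214,"dy":0.7,"dz":-0.95,"wx":0,"wy":0,"wz":0,"grip":60},
    {"dx":-0.214,"dy":0.7,"dz":-0.95,"wx":0,"wy":0,"wz":0,"grip":60},
    {"dx":0,"dy":0,"dz":0,"wx":0,"wy":0,"wz":0,"grip":60},
    {"dx":0,"dy":0,"dz":0,"wx":0,"wy":0,"wz":0,"grip":60},
  ],
)

```text
time_s: 11.4
position: [0.5046, -0.2271, 0.1502]
tcp_rot: [[0.982, -0.001, -0.189], [0.189, 0.001, 0.982], [-0.0, -1.0, 0.001]]
force: [-0.7, 0.5, -1.1]
opening: 0.692
```

Run:
```python
from h import *
s=st(); print(np.round(s['joint_positions'],1)); R=down(np.arctan2(.187,.982)); p=np.array([.504,-.228,.15]); rel(R,p)
a,d,c=cap('wrist'); save(a,'w4.png'); P=pts(d,c); z=P[...,2]
hsv=cv2.cvtColor(a,cv2.COLOR_RGB2HSV)
near=(d>0)&(np.hypot(P[...,0]-.504,P[...,1]+.228)<.085)&(hsv[...,1]<60)
for nm,lo,hi in(('plate',.004,.013),('fin',.044,.056)):
    m=near&(z>lo)&(z<hi)
    if m.sum()>20:
        q=P[m][:,:2].astype(np.float32); r=cv2.minAreaRect(q); print(nm,m.sum(),r,np.median(z[m]), 'px',np.argwhere(m).min(0),np.argwhere(m).max(0))
t,d2,c2=cap('top'); P=pts(d2,c2); z=P[...,2]; near=(d2>0)&(np.hypot(P[...,0]-.504,P[...,1]+.228)<.085)&(z>.04)&(z<.055); print('top fin',near.sum(),P[near].mean(0) if near.any() else 0)
```

```text
11.4 [ 0.5046 -0.2271  0.1502] [[0.982, -0.001, -0.189], [0.189, 0.001, 0.982], [-0.0, -1.0, 0.001]] [-0.7  0.5 -1.1] 0.692
[-35.8  32.2  97.4   0.   50.4 -46.7]
shift/.04 [-0.019  0.004 -0.02 ] rot/(pi/2) [-0.0005  0.001  -0.0002] deg 0.1
plate 6218 ((0.5037229657173157, -0.2299249917268753), (0.07025235146284103, 0.12054211646318436), 11.095035552978516) 0.008500422776401395 px [138 222] [247 290]
fin 799 ((0.503658652305603, -0.22970373928546906), (0.013195795938372612, 0.05026205629110336), 10.846944808959961) 0.050481138574850315 px [179 249] [232 263]
top fin 0 0
```

View pics/w4.png

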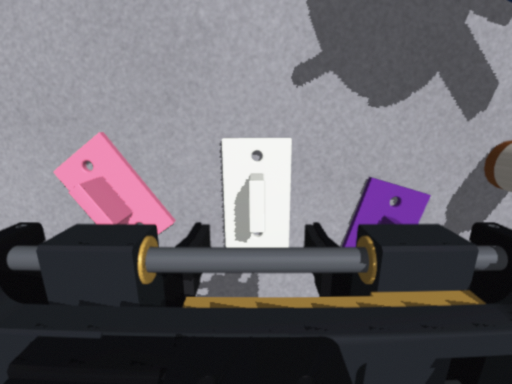

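The wrist view shows the white plate centred, with a hole at (257,155) and the fin at (256,205). The rectangle measures 70x120 mm at yaw 11°. I grasp it.

Request:
drive_tool(
  commands=[
    {"dx":-0.035,"dy":0.7,"dz":-0.062,"wx":0,"wy":0,"wz":0,"grip":60},
    {"dx":0,"dy":0.8,"dz":0,"wx":0,"wy":0,"wz":0,"grip":60},
    {"dx":0,"dy":0.8,"dz":0,"wx":0,"wy":0,"wz":0,"grip":60},
    {"dx":0,"dy":0.55,"dz":0,"wx":0,"wy":0,"wz":0,"grip":60},
    {"dx":0,"dy":0,"dz":0,"wx":0,"wy":0,"wz":0,"grip":60},
  ],
)

```text
time_s: 12.12
position: [0.5034, -0.2296, 0.0361]
tcp_rot: [[0.982, -0.001, -0.189], [0.189, 0.001, 0.982], [-0.001, -1.0, 0.001]]
force: [-0.5, -0.5, -0.4]
opening: 0.692
```

Request:
drive_tool(
  commands=[
    {"dx":0,"dy":0,"dz":0,"wx":0,"wy":0,"wz":0,"grip":0},
    {"dx":0,"dy":0,"dz":0,"wx":0,"wy":0,"wz":0,"grip":0},
    {"dx":0,"dy":0,"dz":0,"wx":0,"wy":0,"wz":0,"grip":0},
    {"dx":0,"dy":0,"dz":0,"wx":0,"wy":0,"wz":0,"grip":0},
    {"dx":0,"dy":0,"dz":0,"wx":0,"wy":0,"wz":0,"grip":0},
    {"dx":0,"dy":0,"dz":0,"wx":0,"wy":0,"wz":0,"grip":0},
  ],
)

```text
time_s: 12.88
position: [0.5039, -0.2314, 0.0368]
tcp_rot: [[0.982, 0.001, -0.187], [0.187, -0.001, 0.982], [0.001, -1.0, -0.001]]
force: [0.8, -0.1, 1.9]
opening: 0.16
```

Request:
drive_tool(
  commands=[
    {"dx":0,"dy":-0.5,"dz":0,"wx":0,"wy":0,"wz":0,"grip":0},
    {"dx":0,"dy":-1,"dz":0,"wx":0,"wy":0,"wz":0,"grip":0},
    {"dx":0,"dy":-1,"dz":0,"wx":0,"wy":0,"wz":0,"grip":0},
    {"dx":0,"dy":-1,"dz":0,"wx":0,"wy":0,"wz":0,"grip":0},
    {"dx":0,"dy":-1,"dz":0,"wx":0,"wy":0,"wz":0,"grip":0},
    {"dx":0,"dy":-1,"dz":0,"wx":0,"wy":0,"wz":0,"grip":0},
    {"dx":0,"dy":0,"dz":0,"wx":0,"wy":0,"wz":0,"grip":0},
  ],
)

```text
time_s: 13.75
position: [0.5049, -0.2322, 0.2595]
tcp_rot: [[0.982, 0.006, -0.187], [0.187, -0.004, 0.982], [0.005, -1.0, -0.006]]
force: [0.0, 0.5, -2.7]
opening: 0.161
```

Run:
```python
from h import *
s=st()
th=-.07; R,_=post_pose(th,0); # tool x = +ex-ish tangent, same orientation at pins
rt=-ex*np.cos(th)+np.cross(nn,-ex)*np.sin(th)
pin=C+.0635*rt; 
p=pin+.10*nn; print('pins',pin,'hover',p); sh,rv=rel(R,p); print('final axes',R.T@(p-s['position'])/.04)
a,d,c=cap('wrist'); save(a,'w5.png'); np.savez('w5.npz',a=a,d=d,w=c['world_to_cam'],R=s['tcp_rot'],p=s['position'])
P=(pts(d,c)-s['position'])@np.array(s['tcp_rot']); hsv=cv2.cvtColor(a,cv2.COLOR_RGB2HSV)
m=(d>0)&(abs(P[...,0])<.06)&(abs(P[...,2])<.09)&(hsv[...,1]<50)
for lo,hi in((-.03,-.0),(0,.015),(.015,.022),(.022,.032),(.032,.045)):
    k=m&(P[...,1]>lo)&(P[...,1]<hi); 
    if k.sum()>30: print(lo,hi,k.sum(),cv2.minAreaRect(P[k][:,[0,2]].astype(np.float32)),P[k][:,1].mean(),P[k].min(0),P[k].max(0))
```

```text
13.75 [ 0.5049 -0.2322  0.2595] [[0.982, 0.006, -0.187], [0.187, -0.004, 0.982], [0.005, -1.0, -0.006]] [ 0.   0.5 -2.7] 0.161
pins [0.56816511 0.13212723 0.1153634 ] hover [0.51868869 0.13934417 0.2019634 ]
shift/.04 [2.073 1.4   9.067] rot/(pi/2) [-0.0413  0.2516 -0.3286] deg 37.4
final axes [-2.22686079  0.74672583  9.1081206 ]
-0.03 -0.0 2487 ((-0.002358490601181984, 0.004880079999566078), (0.046139590442180634, 0.032098401337862015), 75.35476684570312) -0.014923829229390572 [-0.0173801  -0.02996865 -0.01846789] [ 0.01589724 -0.00011944  0.02700392]
0 0.015 422 ((-0.0006975941359996796, 0.018132343888282776), (0.017648879438638687, 0.031507909297943115), 89.58414459228516) 0.007067208465622684 [-1.65016212e-02  1.73073116e-05  9.24165071e-03] [0.01500555 0.01495347 0.02696102]
0.015 0.022 147 ((-0.0008826535195112228, 0.018185794353485107), (0.03140310198068619, 0.017510980367660522), 0.6028722524642944) 0.018516435931954244 [-0.01651299  0.01503815  0.00931569] [0.01488982 0.02191999 0.02693352]
0.022 0.032 8604 ((-0.0008347705006599426, 0.006885971873998642), (0.10969545692205429, 0.07045402377843857), 89.96092224121094) 0.02822294868778587 [-0.0360495   0.02202443 -0.04796839] [0.03441997 0.03158674 0.06173296]
```

View pics/w5.png

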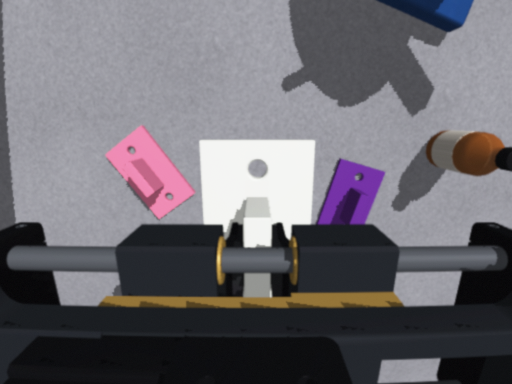

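The wrist view shows the plate gripped square, with its hole at (258,168). In the tool frame its centre is x -0.8 mm, z +1.7 mm, and the underside is 36 mm ahead.

Request:
drive_tool(
  commands=[
    {"dx":0,"dy":0,"dz":0,"wx":-0.0103,"wy":0.0629,"wz":-0.0822,"grip":0},
    {"dx":0,"dy":0,"dz":0,"wx":-0.0103,"wy":0.0629,"wz":-0.0822,"grip":0},
    {"dx":0,"dy":0,"dz":0,"wx":-0.0103,"wy":0.0629,"wz":-0.0822,"grip":0},
    {"dx":0,"dy":0,"dz":0,"wx":-0.0103,"wy":0.0629,"wz":-0.0822,"grip":0},
    {"dx":-0.22,"dy":0,"dz":0.9,"wx":0,"wy":0,"wz":0,"grip":0},
    {"dx":-0.22,"dy":0,"dz":0.9,"wx":0,"wy":0,"wz":0,"grip":0},
    {"dx":-0.22,"dy":0,"dz":0.9,"wx":0,"wy":0,"wz":0,"grip":0},
    {"dx":-0.22,"dy":0,"dz":0.9,"wx":0,"wy":0,"wz":0,"grip":0},
  ],
)

```text
time_s: 14.8
position: [0.5011, -0.0817, 0.2422]
tcp_rot: [[0.85, 0.486, 0.205], [-0.198, -0.066, 0.978], [0.489, -0.872, 0.04]]
force: [1.0, -0.4, -1.9]
opening: 0.154
```

Request:
drive_tool(
  commands=[
    {"dx":-0.22,"dy":0,"dz":0.8,"wx":0,"wy":0,"wz":0,"grip":0},
    {"dx":-0.22,"dy":0,"dz":0.8,"wx":0,"wy":0,"wz":0,"grip":0},
    {"dx":-0.22,"dy":0,"dz":0.8,"wx":0,"wy":0,"wz":0,"grip":0},
    {"dx":-0.22,"dy":0,"dz":0.7,"wx":0,"wy":0,"wz":0,"grip":0},
    {"dx":-0.22,"dy":0,"dz":0.7,"wx":0,"wy":0,"wz":0,"grip":0},
    {"dx":0,"dy":0,"dz":0.6,"wx":0,"wy":0,"wz":0,"grip":0},
    {"dx":0,"dy":0,"dz":0.5,"wx":0,"wy":0,"wz":0,"grip":0},
  ],
)

```text
time_s: 15.68
position: [0.5037, 0.1178, 0.2279]
tcp_rot: [[0.85, 0.485, 0.204], [-0.195, -0.069, 0.978], [0.488, -0.872, 0.036]]
force: [-0.1, -1.1, -1.6]
opening: 0.162
```

```bash
cat >> h.py <<'E'
th=-.07; RT,_=post_pose(th,0); rt=-ex*np.cos(th)+np.cross(nn,-ex)*np.sin(th); PIN=C+.0635*rt
OFF=np.array([-.0008,.0362,.0017])
def place(h,R=None,pin=None):
    R=RT if R is None else R; pin=PIN if pin is None else pin
    return rel(R,pin+h*nn-R@OFF)
E
python3 - <<'E'
from h import *
s=st(); print(np.round(s['joint_positions'],1)); place(.06); theta('w6.png')
E
```

```text
15.68 [0.5037 0.1178 0.2279] [[0.85, 0.485, 0.204], [-0.195, -0.069, 0.978], [0.488, -0.872, 0.036]] [-0.1 -1.1 -1.6] 0.162
[  4.   17.9 117.4 -20.6  16.9  34.6]
shift/.04 [-0.083  0.806  0.538] rot/(pi/2) [-0.0008 -0.0002 -0.0076] deg 0.7
[[-0.0619  0.0464]]
```

```bash
cat > m.py <<'E'
from h import *
def meas():
    s=bot.read_state(); R=np.array(s['tcp_rot']); t=np.array(s['position'])
    a,d,c=cap('wrist'); P=pts(d,c); W=P-C; x,y,h=W@ex,W@ey,W@nn; r=np.hypot(x,y)
    g=(d>0)&(abs(h)<.006)&(r<.1)&(r>.03); A=P[g]; o=A.mean(0); n=np.linalg.svd(A-o,full_matrices=False)[2][2]; n*=np.sign(n[2])
    print('plane n',np.round(n,4),'tilt vs nn deg',np.degrees(np.arccos(n@nn)),'offset',(o-C)@nn,g.sum(), 'n in tool',np.round(R.T@n,4))
    H=(P-o)@n
    m=(d>0)&(H>.008)&(H<.021)&(r>.066)&(r<.084)&(x<-.02)
    k,L,S,Z=cv2.connectedComponentsWithStats(m.astype(np.uint8))
    for i in range(1,k):
        if S[i,4]<30: continue
        q=L==i; top=q&(H>.0165); w=P[top].mean(0); 
        print('pin n',S[i,4],top.sum(),'px',np.round(Z[i],1),'Hmax',H[q].max(),'disc xy',np.round([(w-C)@ex,(w-C)@ey],4),'all',np.round([x[q].mean(),y[q].mean()],4),'tool',np.round(R.T@(w-t),4))
    # hole: ring of non-plate inside the plate top face
    T=(P-t)@R; pl=((d>0)&(abs(T[...,0])<.045)&(T[...,2]>.025)&(T[...,2]<.07)&(abs(T[...,1]-.0282)<.003)).astype(np.uint8)
    cs,hi=cv2.findContours(pl,cv2.RETR_CCOMP,cv2.CHAIN_APPROX_NONE)
    for j,cc in enumerate(cs):
        if hi[0][j][3]>=0 and cv2.contourArea(cc)>40:
            (u,v),rr=cv2.minEnclosingCircle(cc); w=onplane([(u,v)],c,t+R@[0,.0282,0],R[:,1])[0]; print('hole px',u,v,rr,'tool',np.round(R.T@(w-t),4))
    pp=T[pl>0]; print('plate edge tool: x',pp[:,0].min(),pp[:,0].max(),'z max',pp[:,2].max(),'y',pp[:,1].mean())
    return a
if __name__=='__main__':
    import sys; a=meas()
    if len(sys.argv)>1: save(a,sys.argv[1])
E
python3 m.py w7.png
```

```text
plane n [-0.4962  0.0707  0.8653] tilt vs nn deg 0.40001618630671487 offset -3.8200793835104375e-05 10896 n in tool [-0.0108 -0.9999  0.0017]
pin n 91 44 px [250.8 132.8] Hmax 0.02008448298170255 disc xy [-0.0622  0.0464] all [-0.0619  0.0465] tool [-0.0061  0.1109  0.0632]
hole px 256.20001220703125 169.0 10.249014854431152 tool [-0.0008  0.0282  0.0436]
plate edge tool: x -0.03590150922564718 0.03453961009773805 z max 0.06150624373521118 y 0.02796323203133566
```

View pics/w7.png

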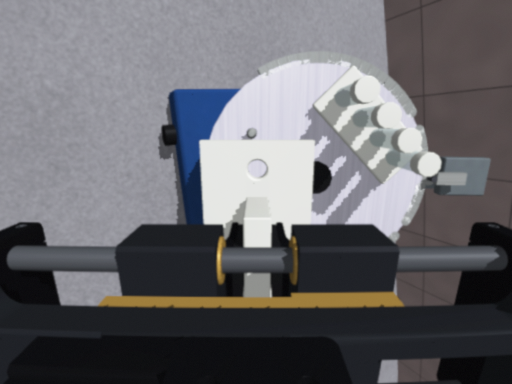

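The wrist view shows the pin at (251,133) just beyond the plate edge and the hole at (257,169). Both come from the same image, so I use their relative offset.

Request:
drive_tool(
  commands=[
    {"dx":-0.06,"dy":0,"dz":0.16,"wx":0.001,"wy":0.0025,"wz":-0.0069,"grip":0},
    {"dx":-0.06,"dy":0.3,"dz":0.16,"wx":0,"wy":0,"wz":0,"grip":0},
    {"dx":-0.05,"dy":0.4,"dz":0.17,"wx":0,"wy":0,"wz":0,"grip":0},
    {"dx":0,"dy":0.4,"dz":0,"wx":0,"wy":0,"wz":0,"grip":0},
    {"dx":0,"dy":0.35,"dz":0,"wx":0,"wy":0,"wz":0,"grip":0},
    {"dx":0,"dy":0,"dz":0,"wx":0,"wy":0,"wz":0,"grip":0},
    {"dx":0,"dy":0,"dz":0,"wx":0,"wy":0,"wz":0,"grip":0},
  ],
)

```text
time_s: 16.65
position: [0.5321, 0.1329, 0.1772]
tcp_rot: [[0.842, 0.498, 0.207], [-0.2, -0.07, 0.977], [0.501, -0.864, 0.041]]
force: [-0.1, -0.1, -1.2]
opening: 0.158
```

Run:
```python
from m import *
s=st(); print(np.round(s['joint_positions'],1)); place(.02); a=meas()
save(np.vstack([cv2.resize(a[110:230,170:350],None,fx=4,fy=4,interpolation=cv2.INTER_CUBIC)]),'w8.png')
```

```text
16.65 [0.5321 0.1329 0.1772] [[0.842, 0.498, 0.207], [-0.2, -0.07, 0.977], [0.501, -0.864, 0.041]] [-0.1 -0.1 -1.2] 0.158
[  6.   26.  116.6 -41.5  10.5  57.7]
shift/.04 [0.012 0.381 0.068] rot/(pi/2) [-0.0021 -0.0038  0.0019] deg 0.4
plane n [-0.4973  0.0694  0.8648] tilt vs nn deg 0.44389334987895884 offset -6.1034952322726495e-06 10950 n in tool [ 7.e-04 -1.e+00 -1.e-04]
pin n 47 31 px [255.  162.6] Hmax 0.01911917444836917 disc xy [-0.0617  0.0447] all [-0.0615  0.0442] tool [-0.0019  0.0538  0.0446]
hole px 256.20001220703125 169.0 10.249014854431152 tool [-0.0007  0.0282  0.0436]
plate edge tool: x -0.035827490611781546 0.034582422090805046 z max 0.061474959232720984 y 0.027966992497791027
```

View pics/w8.png

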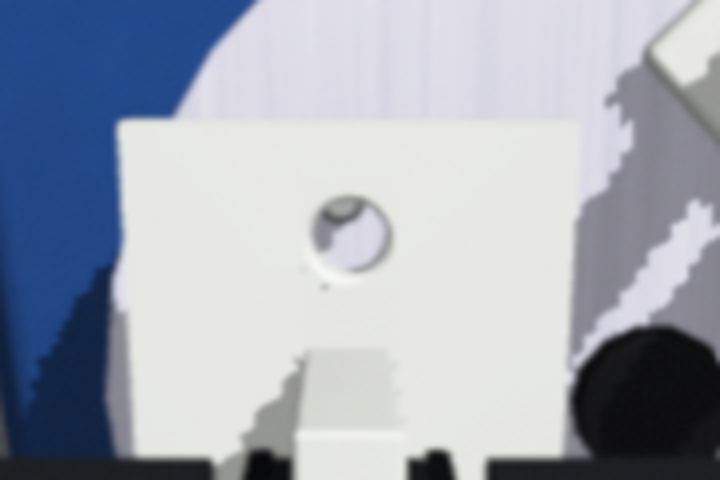

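Through the hole (crop (350,234)) the pin top shows at (342,208), slightly further out along the plate. I make a small correction, come closer and look again.

Request:
drive_tool(
  commands=[
    {"dx":-0.025,"dy":0.15,"dz":0.05,"wx":0,"wy":0,"wz":0,"grip":0},
    {"dx":0,"dy":0.15,"dz":0,"wx":0,"wy":0,"wz":0,"grip":0},
    {"dx":0,"dy":0,"dz":0,"wx":0,"wy":0,"wz":0,"grip":0},
    {"dx":0,"dy":0,"dz":0,"wx":0,"wy":0,"wz":0,"grip":0},
  ],
)

```text
time_s: 17.2
position: [0.5384, 0.1347, 0.1675]
tcp_rot: [[0.841, 0.5, 0.207], [-0.199, -0.069, 0.978], [0.503, -0.863, 0.042]]
force: [0.3, 0.3, -1.4]
opening: 0.159
```

Run:
```python
from m import *
s=st(); print(np.round(s['joint_positions'],1)); place(.02); a=meas()
save(np.vstack([cv2.resize(a[145:195,220:290],None,fx=8,fy=8,interpolation=cv2.INTER_CUBIC)]),'w9.png')
```

```text
17.2 [0.5384 0.1347 0.1675] [[0.841, 0.5, 0.207], [-0.199, -0.069, 0.978], [0.503, -0.863, 0.042]] [ 0.3  0.3 -1.4] 0.159
[  6.1  27.5 116.3 -46.9   9.6  63.3]
shift/.04 [ 0.011  0.096 -0.   ] rot/(pi/2) [-0.0028 -0.0036  0.0034] deg 0.5
plane n [-0.4974  0.0692  0.8647] tilt vs nn deg 0.44930210834231543 offset -5.750462185702583e-06 11505 n in tool [ 3.e-03 -1.e+00  9.e-04]
pin n 125 73 px [254.5 165.7] Hmax 0.02023506515646438 disc xy [-0.0618  0.0463] all [-0.0615  0.0463] tool [-0.0023  0.0424  0.0434]
hole px 256.22119140625 169.10223388671875 10.280550956726074 tool [-0.0007  0.0282  0.0436]
plate edge tool: x -0.03608872701497668 0.03458511253647178 z max 0.06150836096234723 y 0.02797554960444995
```

View pics/w9.png

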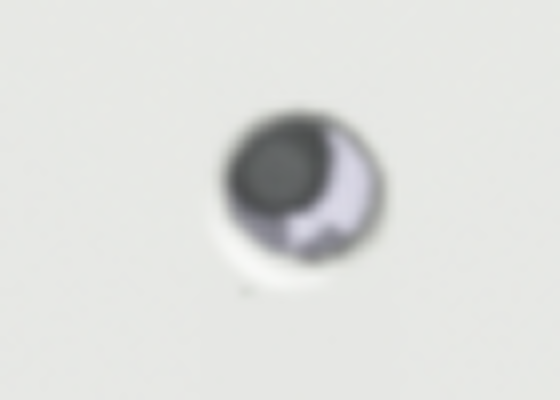

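The pin is fully visible in the hole, about 1.5 mm toward tool -x. I correct this and lower with force checks.

Request:
drive_tool(
  commands=[
    {"dx":-0.038,"dy":0,"dz":-0.004,"wx":0,"wy":0,"wz":0.002,"grip":0},
    {"dx":0,"dy":0.1,"dz":0,"wx":0,"wy":0,"wz":0,"grip":0},
    {"dx":0,"dy":0,"dz":0,"wx":0,"wy":0,"wz":0,"grip":0},
    {"dx":0,"dy":0,"dz":0,"wx":0,"wy":0,"wz":0,"grip":0},
  ],
)

```text
time_s: 17.75
position: [0.5393, 0.1346, 0.1627]
tcp_rot: [[0.843, 0.497, 0.207], [-0.199, -0.068, 0.978], [0.5, -0.865, 0.041]]
force: [-0.2, -0.3, -1.5]
opening: 0.153
```

Run:
```python
from m import *
s=st(); print(np.round(s['joint_positions'],1)); a=meas()
```

```text
17.75 [0.5393 0.1346 0.1627] [[0.843, 0.497, 0.207], [-0.199, -0.068, 0.978], [0.5, -0.865, 0.041]] [-0.2 -0.3 -1.5] 0.153
[  6.1  28.1 116.3 -48.2   9.3  64.6]
plane n [-0.4975  0.0695  0.8647] tilt vs nn deg 0.4441298811627977 offset -8.830129556242072e-06 12407 n in tool [-9.e-04 -1.e+00  1.e-03]
pin n 153 77 px [256.5 166.1] Hmax 0.019725656225890963 disc xy [-0.0618  0.0463] all [-0.0619  0.0465] tool [-0.0004  0.0378  0.0436]
hole px 256.20001220703125 169.0 10.249014854431152 tool [-0.0008  0.0282  0.0436]
plate edge tool: x -0.035856767118257686 0.03454191524251275 z max 0.06146687845273603 y 0.027973843650996883
```

Aligned to 0.4 mm, so I lower.

Request:
drive_tool(
  commands=[
    {"dx":0.008,"dy":0.08,"dz":0,"wx":0,"wy":0,"wz":0,"grip":0},
    {"dx":0,"dy":0.08,"dz":0,"wx":0,"wy":0,"wz":0,"grip":0},
    {"dx":0,"dy":0,"dz":0,"wx":0,"wy":0,"wz":0,"grip":0},
  ],
)

```text
time_s: 18.18
position: [0.5428, 0.1341, 0.1571]
tcp_rot: [[0.843, 0.497, 0.207], [-0.199, -0.068, 0.978], [0.5, -0.865, 0.041]]
force: [0.1, 0.2, -2.0]
opening: 0.157
```

Request:
drive_tool(
  commands=[
    {"dx":0,"dy":0.08,"dz":0,"wx":0,"wy":0,"wz":0,"grip":0},
    {"dx":0,"dy":0,"dz":0,"wx":0,"wy":0,"wz":0,"grip":0},
  ],
)

```text
time_s: 18.42
position: [0.5444, 0.1339, 0.1544]
tcp_rot: [[0.843, 0.497, 0.206], [-0.199, -0.068, 0.978], [0.5, -0.865, 0.041]]
force: [0.5, -0.8, -1.5]
opening: 0.154
```

Run:
```python
from m import *
s=st(); print(np.round(s['joint_positions'],1)); print('tool force',np.round(np.array(s['tcp_rot']).T@s['force'],1),'moment',np.round(np.array(s['tcp_rot']).T@s['moment'],2)); place(0,R=np.array(s['tcp_rot'])); a=meas()
```

```text
18.43 [0.5444 0.1339 0.1544] [[0.843, 0.497, 0.206], [-0.199, -0.068, 0.978], [0.5, -0.865, 0.041]] [ 0.5 -0.8 -1.5] 0.154
[  5.9  29.3 116.  -52.5   8.6  68.9]
tool force [-0.1  1.6 -0.7] moment [-0.1   0.05  0.45]
shift/.04 [ 0.042  0.239 -0.002] rot/(pi/2) [0. 0. 0.] deg 0.0
plane n [-0.4985  0.0689  0.8641] tilt vs nn deg 0.48735299956517375 offset 8.828848725187573e-06 13573 n in tool [-2.e-03 -1.e+00  1.e-04]
pin n 2453 2296 px [261.3 173.1] Hmax 0.020914063029745807 disc xy [-0.0589  0.0431] all [-0.0591  0.0433] tool [0.0024 0.028  0.0406]
hole px 256.20001220703125 169.0 10.249014854431152 tool [-0.0007  0.0282  0.0436]
plate edge tool: x -0.035792696429436284 0.03455216228870991 z max 0.0614721229490425 y 0.02798689358233677
```

Request:
drive_tool(
  commands=[
    {"dx":0,"dy":0.08,"dz":0,"wx":0,"wy":0,"wz":0,"grip":0},
    {"dx":0,"dy":0,"dz":0,"wx":0,"wy":0,"wz":0,"grip":0},
  ],
)

```text
time_s: 18.73
position: [0.546, 0.1337, 0.1517]
tcp_rot: [[0.843, 0.497, 0.206], [-0.199, -0.068, 0.978], [0.5, -0.865, 0.041]]
force: [0.2, -0.3, -2.1]
opening: 0.159
```

Request:
drive_tool(
  commands=[
    {"dx":0,"dy":0.08,"dz":0,"wx":0,"wy":0,"wz":0,"grip":0},
    {"dx":0,"dy":0,"dz":0,"wx":0,"wy":0,"wz":0,"grip":0},
  ],
)

```text
time_s: 18.98
position: [0.5476, 0.1334, 0.1489]
tcp_rot: [[0.843, 0.497, 0.207], [-0.199, -0.068, 0.978], [0.5, -0.865, 0.041]]
force: [-0.1, -1.0, -1.1]
opening: 0.158
```

Run:
```python
from m import *
s=st(); print(np.round(s['joint_positions'],1)); print('tool force',np.round(np.array(s['tcp_rot']).T@s['force'],1),'moment',np.round(np.array(s['tcp_rot']).T@s['moment'],2)); place(0,R=np.array(s['tcp_rot'])); a=meas()
```

```text
18.98 [0.5476 0.1334 0.1489] [[0.843, 0.497, 0.207], [-0.199, -0.068, 0.978], [0.5, -0.865, 0.041]] [-0.1 -1.  -1.1] 0.158
[  5.8  30.2 115.8 -55.9   8.2  72.2]
tool force [-0.4  1.  -1. ] moment [-0.06  0.06  0.43]
shift/.04 [ 0.041  0.079 -0.002] rot/(pi/2) [0. 0. 0.] deg 0.0
plane n [-0.4981  0.0694  0.8643] tilt vs nn deg 0.4644726286523197 offset 7.315271668725636e-07 14283 n in tool [-1.6e-03 -1.0e+00  7.0e-04]
pin n 2502 138 px [261. 174.] Hmax 0.020986448932761907 disc xy [-0.064   0.0394] all [-0.0593  0.0429] tool [-0.0024  0.0214  0.0365]
hole px 255.56541442871094 170.95794677734375 8.322121620178223 tool [-0.0012  0.0282  0.0424]
hole px 258.5 168.0 9.65670394897461 tool [0.0007 0.0282 0.0443]
plate edge tool: x -0.03586418744309698 0.034605887314262666 z max 0.06147773979662932 y 0.027964082895656196
```

Request:
drive_tool(
  commands=[
    {"dx":0,"dy":0.06,"dz":0,"wx":0,"wy":0,"wz":0,"grip":0},
    {"dx":0,"dy":0,"dz":0,"wx":0,"wy":0,"wz":0,"grip":0},
  ],
)

```text
time_s: 19.27
position: [0.5487, 0.1333, 0.1469]
tcp_rot: [[0.843, 0.497, 0.207], [-0.199, -0.068, 0.978], [0.5, -0.865, 0.041]]
force: [-0.0, 0.1, -1.6]
opening: 0.153
```

Request:
drive_tool(
  commands=[
    {"dx":0,"dy":0.03,"dz":0,"wx":0,"wy":0,"wz":0,"grip":0},
    {"dx":0,"dy":0,"dz":0,"wx":0,"wy":0,"wz":0,"grip":0},
  ],
)

```text
time_s: 19.52
position: [0.5492, 0.1333, 0.1461]
tcp_rot: [[0.843, 0.497, 0.206], [-0.199, -0.068, 0.978], [0.5, -0.865, 0.041]]
force: [-0.9, -0.6, -0.5]
opening: 0.157
```

Run:
```python
from m import *
s=st(); print('tool force',np.round(np.array(s['tcp_rot']).T@s['force'],1)); place(0,R=np.array(s['tcp_rot']))
a,d,c=cap('wrist'); P=pts(d,c); W=P-C; x,y,h=W@ex,W@ey,W@nn
T=(P-s['position'])@np.array(s['tcp_rot']); k=(d>0)&(abs(T[...,0])<.03)&(T[...,2]>.03)&(T[...,2]<.06)&(abs(T[...,1]-.028)<.003); print('plate top h',np.median(h[k]), 'disc h', np.median(h[(d>0)&(abs(h)<.006)&(np.hypot(x,y)<.1)]))
```

```text
19.52 [0.5492 0.1333 0.1461] [[0.843, 0.497, 0.206], [-0.199, -0.068, 0.978], [0.5, -0.865, 0.041]] [-0.9 -0.6 -0.5] 0.157
tool force [-0.9  0.  -0.8]
shift/.04 [ 0.04  -0.003 -0.004] rot/(pi/2) [0. 0. 0.] deg 0.0
plate top h 0.008232197031942924 disc h -8.142609433899468e-05
```

The plate top reads 8.2 mm above the disc, so it is nearly flush. One last touch down, then I release and withdraw along the axis.

Request:
drive_tool(
  commands=[
    {"dx":0,"dy":0.015,"dz":0,"wx":0,"wy":0,"wz":0,"grip":0},
    {"dx":0,"dy":0,"dz":0,"wx":0,"wy":0,"wz":0,"grip":0},
    {"dx":0,"dy":0,"dz":0,"wx":0,"wy":0,"wz":0,"grip":50},
    {"dx":0,"dy":0,"dz":0,"wx":0,"wy":0,"wz":0,"grip":50},
    {"dx":0,"dy":0,"dz":0,"wx":0,"wy":0,"wz":0,"grip":50},
    {"dx":0,"dy":0,"dz":0,"wx":0,"wy":0,"wz":0,"grip":50},
    {"dx":0,"dy":0,"dz":0,"wx":0,"wy":0,"wz":0,"grip":50},
  ],
)

```text
time_s: 20.45
position: [0.5496, 0.1331, 0.1454]
tcp_rot: [[0.843, 0.497, 0.207], [-0.199, -0.068, 0.978], [0.5, -0.865, 0.041]]
force: [-0.0, 0.0, -0.4]
opening: 0.554
```

Request:
drive_tool(
  commands=[
    {"dx":0,"dy":-0.3,"dz":0,"wx":0,"wy":0,"wz":0,"grip":50},
    {"dx":0,"dy":-0.5,"dz":0,"wx":0,"wy":0,"wz":0,"grip":50},
    {"dx":0,"dy":-0.5,"dz":0,"wx":0,"wy":0,"wz":0,"grip":50},
    {"dx":0,"dy":-0.6,"dz":0,"wx":0,"wy":0,"wz":0,"grip":50},
    {"dx":0,"dy":-0.6,"dz":0,"wx":0,"wy":0,"wz":0,"grip":50},
    {"dx":0,"dy":-0.4,"dz":-0.6,"wx":0,"wy":0,"wz":0,"grip":50},
    {"dx":0,"dy":0,"dz":-0.8,"wx":0,"wy":0,"wz":0,"grip":50},
    {"dx":0,"dy":0,"dz":0,"wx":0,"wy":0,"wz":0,"grip":50},
  ],
)

```text
time_s: 21.45
position: [0.4796, 0.085, 0.2436]
tcp_rot: [[0.842, 0.496, 0.21], [-0.203, -0.07, 0.977], [0.5, -0.865, 0.042]]
force: [-0.2, 0.0, -0.4]
opening: 0.573
```

Run:
```python
from h import *
s=st(); a,d,c=cap('wrist'); save(a,'w10.png'); P=pts(d,c); W=P-C; x,y,h=W@ex,W@ey,W@nn
hsv=cv2.cvtColor(a,cv2.COLOR_RGB2HSV)
m=(d>0)&(h>.006)&(h<.0105)&(np.hypot(x+.06,y)<.075)&(x<-.02); q=np.stack([x,y],2)[m].astype(np.float32); print('plate rect',cv2.minAreaRect(q),m.sum())
A=P[m]; n=np.linalg.svd(A-A.mean(0),full_matrices=False)[2][2]; n*=np.sign(n[2]); print('plate n vs nn deg',np.degrees(np.arccos(n@nn)),'h',np.median(h[m]))
for nm,g in(('pin',(h>.0165)&(h<.021)&(abs(np.hypot(x,y)-.075)<.01)&(x<-.03)),('fin',(h>.046)&(h<.055)&(x<-.03)&(abs(y)<.05))):
    g&=d>0; k,L,S,Z=cv2.connectedComponentsWithStats(g.astype(np.uint8))
    for i in range(1,k):
        if S[i,4]>10: t=L==i; print(nm,S[i,4],np.round(Z[i]),np.round([x[t].mean(),y[t].mean(),h[t].mean()],4),cv2.minAreaRect(np.stack([x,y],2)[t].astype(np.float32)))
```

```text
21.45 [0.4796 0.085  0.2436] [[0.842, 0.496, 0.21], [-0.203, -0.07, 0.977], [0.5, -0.865, 0.042]] [-0.2  0.  -0.4] 0.573
plate rect ((-0.06495700776576996, 0.004619993269443512), (0.12040089815855026, 0.07015186548233032), 85.466796875) 7082
plate n vs nn deg 0.3804247369617263 h 0.007932341950311821
pin 39 [256.  92.] [-0.0621  0.046   0.018 ] ((-0.06200115755200386, 0.046082817018032074), (0.005916153080761433, 0.006126093678176403), 23.095491409301758)
pin 34 [257. 178.] [-0.0684 -0.0373  0.0178] ((-0.0684339702129364, -0.03699875250458717), (0.00621183542534709, 0.005111268255859613), 85.50886535644531)
fin 939 [257. 137.] [-0.0651  0.005   0.0499] ((-0.06496952474117279, 0.004598723724484444), (0.049680445343256, 0.013417028822004795), 85.0859375)
```

View pics/w10.png

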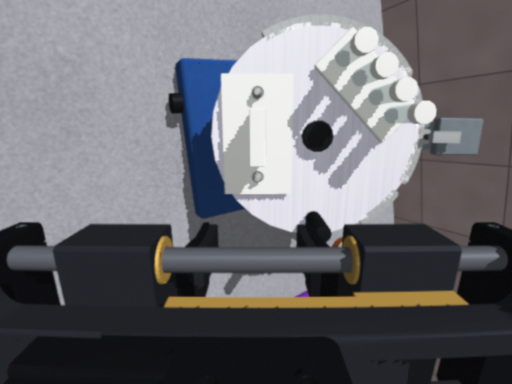

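Pins show through both holes at (257,92) and (257,178), and the plate centre is 0.2 mm from the pin midpoint. One last roller check against the start picture, then hand in.

Run:
```python
from h import *
z=np.load('v0.npz')
for nm,k,r in(('top','d2',(slice(108,140),slice(218,240))),('scene','d',(slice(180,240),slice(310,365)))):
    a,d,c=cap(nm); A=pts(z[k],c); B=pts(d,c)
    for q,l in((A,'start'),(B,'now')):
        W=q[r]-C; x,y,h=W@ex,W@ey,W@nn; m=(x>.105)&(x<.16)&(abs(y)<.02)&(h>-.02)
        print(nm,l,m.sum(),[round(float(v),4) for v in (np.percentile(h[m],[25,50,75,95]) if m.any() else [])])
```

```text
top start 144 [-0.0078, -0.0033, 0.0037, 0.0087]
top now 148 [-0.0083, -0.0036, 0.0033, 0.0087]
scene start 182 [-0.0067, -0.0045, 0.002, 0.0062]
scene now 182 [-0.0066, -0.0045, 0.0036, 0.0067]
```

The roller check can't resolve a 5 mm lift. The push record can: the disc stood still under about 6.8 N right after the force drop, and free sliding takes at most 3 N. It also kept its angle afterwards. I hand in.

```bash
python3 -c "
from rig import workorder; print(workorder.hand_in())"
```

```text
the job is handed in; nothing more can be done
None
```

I turned the disc anticlockwise by its post, past the first notch to the click at about -0.075 rad. I then let go and withdrew, gripped the white plate by its fin, lowered it over both pins, released it and handed the job in at about 21 s of the 72 s. No verdict was reported.

**Disc:**
- At the click the contact force fell to about 0. It then rose to 6.8 N with the disc standing still.
- The angle stayed the same after release and again after the plate was on.
- I could not see the roller home directly. The depth comparison at the roller could not resolve a 5 mm lift, so that rests on the force record and the unchanged angle.

**Plate:**
- Its centre is about 0.2 mm from the pin midpoint along each disc axis.
- Its top is 7.9 mm above the disc face, for a plate 8 mm thick. It lies within 0.4° of my disc plane, and its long side is within about 0.5° of the pin line.
- Both pins show through the holes, and the fingers are clear with the wrist force near 0.

**Other checks:**
- My first estimate of the disc centre disagreed with the wrist camera by 2 to 3 mm. I fitted the plate using the hole and pin seen in the same image instead.
- I kept the arm away from the bottle, the flask and the carton, but did not measure their positions again at the end.
- I viewed 12 pictures, two over the budget.

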